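# Set the dough roller's feed ramp and hold its cover plate flush

## Robot

A 7-joint arm with a two-finger parallel gripper is mounted at the origin on the work surface. World frame = base frame: x ahead of the robot, y to its left, z up, the work surface at z = 0. Lengths are in m, angles in rad, forces in N, time in s.
With the tool pointing down it reaches from about 0.4 to 0.85 m from the base axis. Payload 10.4 kg.
Tool frame: the origin (TCP) lies at the very end of the fingers, on their centre line; the grasp point (between the pads) lies 19 mm behind it (ctrl.grasp_offset is the distance from the TCP to the grasp point, in m); z points along the fingers, x is the direction in which the jaws open and shut, and the axes are right-handed (so a half turn about z gives the same grasp; the last joint's range is limited). The gripper opens to 85 mm and grips with 20 to 120 N. Pads are 22 mm wide; open, the fingers measure 114 mm over their backs; the gripper's body (76 mm by 85 mm) begins 54 mm behind the grasp point. The pads swing forward as they close: fully open they stand 13 mm farther back than shut.
Start: joints at [1.117, 0.332, -0.065, 1.46, 0.022, 1.35, -0.088], TCP at [0.261, -0.568, 0.231] pointing down, gripper open.
Joint ranges: [-2.6, 2.6], [-0.5, 2.12], [-1.47, 1.34], [0.16, 2.42], [-1.27, 4.41], [0.06, 2.06], [-2.6, 2.6]. Speed limits (rad/s): [2.22, 2.22, 2.79, 2.79, 3.14, 3.14, 3.14].

## Interface

Orientations are given as [roll, pitch, yaw] about the fixed x, y, z axes, in that order (R = Rz(yaw) Ry(pitch) Rx(roll)).
In Python, from bench import ctrl gives the robot as it stands.
- The arm moves only by the tool send_rows, never from a script. Its argument "targets" is a list of rows, each an object with "delta_pos": the shift along the tool's x, y, z in m, a list of three; "dr": the turn, a rotation vector about the tool's x, y, z in rad, a list of three; "gripper": the finger opening in m, from 0 to 0.0854. In form: [{"delta_pos": [tx, ty, tz], "dr": [ax, ay, az], "gripper": gripper}, ...]. A call has 1 to 10 rows; each row shifts and turns the pose as measured when the row begins, along the tool's axes as they then stand; what a row does not reach is not made up. A row lasts 1/8 s, in which the tool goes at most 62.5 mm and 10.7 degrees, less where a joint would pass 70% of its speed; a pose out of reach is approached as far as the arm can. A call with a gripper value outside its range is refused whole. The fingers move at their own pace and stop on an object; "force" is the grip in N (left out, the last holds). Time passes only in rows, so rows that do not move let the fingers close. It gives the time, the measured TCP pose, the force and the opening at its end, in the units of the state.
- ctrl.state(): the state, without advancing time (a new reading comes with each control period).
- ctrl.capture(name): name is "scene" or "side" or "wrist"; returns a dict with "color" (384x512x3 uint8, blue, green, red), "depth" (384x512 float32, m along the optical axis (not along the pixel's ray), 0 where there is no reading), "K" (3x3 intrinsics, pixels), "rvec" (rotation vector, rad) and "tvec" (3), from world to camera coordinates, as OpenCV has them. Camera axes: x right, y down, z forward; pixel columns grow to the right and rows downward; lengths in m; the calibration is good to about 2 mm. A picture is of the moment at which its call begins.
- ctrl.finish_job(): hands the job in, once; it reports no verdict.
The state is a dict: "time_s": time; "qpos": joint angles; "qd": joint speeds; "joint_torque": joint torques, N m; "tcp_pos": TCP position; "ee_rot": TCP orientation; "wrist_force": force on the tool from outside, world axes, zero at the start; "ft_torque": the same for the moment, N m; "grip_width": finger opening in m.
Only numpy, scipy, OpenCV 4.12 (cv2) and the standard library are available. Lean on these libraries where they do the work, as an engineer would, in place of code of your own. Each camera call takes 0.05 s, during which the arm holds its last target.

## Task

Turn the knob on the dough roller until the pointer lines up with the mark on the scale. Then pick up the steel cover plate by its grip fin and hold it squarely over the window of the sloped feed ramp, flush against the ramp face and pressed firmly on it, ready for a colleague to drive the screws; leave the cutter ring, bowl and brush alone. Finish while still gripping and pressing the plate, without letting go, and with the pointer still on the mark.

Things in the scene. Friction and masses are not known exactly. Their poses are not given: they have to be found in the camera images.
- machine: grey bench dough roller fixed on the table, 250 mm (x, from -100 to 150) by 370 mm (y, from -175 to 195), 162 mm high; origin on its underside, x away from the robot, z up. The sloped ramp is on its right side (-y), a flat deck 90 mm high on its left (+y) carries the knob and scale. The roller behind the ramp is its highest part, 125 mm in +x from the origin
- knob (a joint): angle of the knob on the deck, rad; grows when turned clockwise seen from above; range -1.6 to 1.4. Stiff (0.18 N m), stays where it is left. Each +1 rad moves the pointer 30 mm to the machine's +y (left) and makes the ramp 0.2 rad steeper
- knob_grip (a point): centre of the knob's upright black bar grip, on its vertical turning axis: bar 46 mm long (this frame's x), 14 mm thick (y), its top 12 mm above this point and its underside 18 mm below; deck 36 mm below this point
- pointer_tip (a point): tip of the small dark pointer (2.5 mm wide) that slides along the scale strip beyond the knob, in the machine's y direction as the knob turns
- mark_tip (a point): tip of the fixed mark (2.5 mm wide dark blade on a small aluminium clip) on the far side of the scale, facing the pointer; aligned when both tips have the same y in this frame (y along the scale, machine's +y). The tips stay about 3 mm apart in x
- mark: the mark's clip, fixed on the machine, its y axis along the scale
- ramp: sloped steel ramp, 160 by 160 mm, with a 70 by 70 mm dark window in its middle; origin at the centre of the window in the plane of the face, z out of the face (up and towards the robot), y level along the machine's +y, x up the slope. It pivots about y through its origin; its slope from level is 0.32 + 0.2 x knob value (rad) and the knob holds it
- plate: loose steel cover plate about 0.2 kg, lying on the table: 110 by 110 mm, 5 mm thick, origin at the centre of its underside, z up. On top in the middle stands a black grip fin 44 mm long (plate x), 14 mm thick (y), rising to 47 mm above the underside. Over the window the fin runs up the slope (either way round). Gripped across the fin it can rock about plate y when pressed
- cutter: loose steel ring cutter, 60 mm across, 35 mm high, bystander
- bowl: loose metal bowl, 130 mm across, 60 mm high, bystander
- brush: loose pastry brush lying on the table, bystander
There are look-alikes about, which are no part of the job. Leave any brown, orange or pink look-alike of the plate alone.

How it is judged:
By the outcome, as a careful person would: the job done as asked, in the order asked, and still so for the second after the job is handed in, while the arm keeps its last pose, push and grip.
It also fails if it takes over 72 s, if anything falls off the work surface, if the arm or the gripper's body presses on something with over 40 N, if the wrist force passes 120 N, or if a joint passes its speed limit or range.

## Working session

There is one attempt and no reset: what is moved stays moved. The work goes in short steps, Python scripts to look and compute and a tool call to move; the robot and the scene stay as the last step left them, time stands still between calls to the robot, and variables do not carry over. Pictures are saved under pics/ and viewed, and the job is handed in when it is done.

Besides the shell and the picture viewer there is one more tool, called after "Request:" by a JSON object that holds its "name" and its "arguments", one argument or row to a line. send_rows: Moves the arm, as the interface text tells. Its arguments: {"type":"object","properties":{"targets":{"type":"array"},"force":{"type":"number"}},"required":["targets"]}

```bash
ls; mkdir -p pics; python3 - <<'E'
from bench import ctrl
import cv2,pickle
print(ctrl.state(), ctrl.grasp_offset)
for n in ["scene","side","wrist"]:
    c=ctrl.capture(n); pickle.dump(c,open(f'pics/{n}0.pkl','wb')); cv2.imwrite(f'pics/{n}0.png',cv2.resize(c['color'],None,fx=1.5,fy=1.5)); print(n,c['K'].tolist(),c['rvec'],c['tvec'])
E
```

```text
pics
{'time_s': 0.0, 'qpos': array([ 1.11736996,  0.33286701, -0.06467837,  1.46095915,  0.0215932 ,
        1.34992649, -0.08850406]), 'qd': array([-0.00075655, -0.00096941,  0.00183544, -0.00056897, -0.00067773,
        0.00186038, -0.00228768]), 'joint_torque': array([-3.53772220e-04, -6.25444508e+01,  4.86704567e-02, -3.91610062e+01,
        1.60654873e-02,  9.82896192e-03,  1.80165728e-05]), 'tcp_pos': array([ 0.26083375, -0.56753859,  0.23051041]), 'ee_rot': array([ 3.14152219e+00,  1.46320223e-03, -1.13997465e+00]), 'wrist_force': array([-0.2364713 ,  0.37221681, -0.16006298]), 'ft_torque': array([-0.04811628,  0.01295423,  0.01422912]), 'grip_width': 0.0853134598564325} 0.0187
scene [[423.77691292648444, 0.0, 248.2185463385327], [0.0, 423.77691292648444, 192.80339565014543], [0.0, 0.0, 1.0]] [ 2.37092516  0.68457863 -0.2612018 ] [-0.39974249 -0.19690419  1.86681847]
side [[439.61977510217696, 0.0, 256.2979012946606], [0.0, 439.61977510217696, 190.693729801694], [0.0, 0.0, 1.0]] [ 2.12219107 -0.53174059  0.29961791] [-0.52502179  0.17354414  1.32399203]
wrist [[265.49097338135925, 0.0, 255.6932784440921], [0.0, 265.49097338135925, 188.47149370970175], [0.0, 0.0, 1.0]] [-2.41608748  1.54852242  0.24366123] [-0.62469765 -0.03938235  0.37983959]
```

View pics/scene0.png

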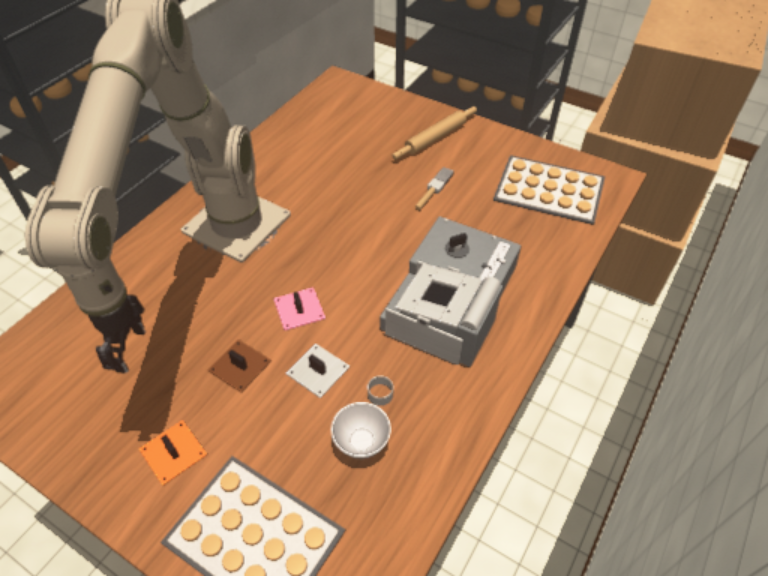

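View pics/side0.png

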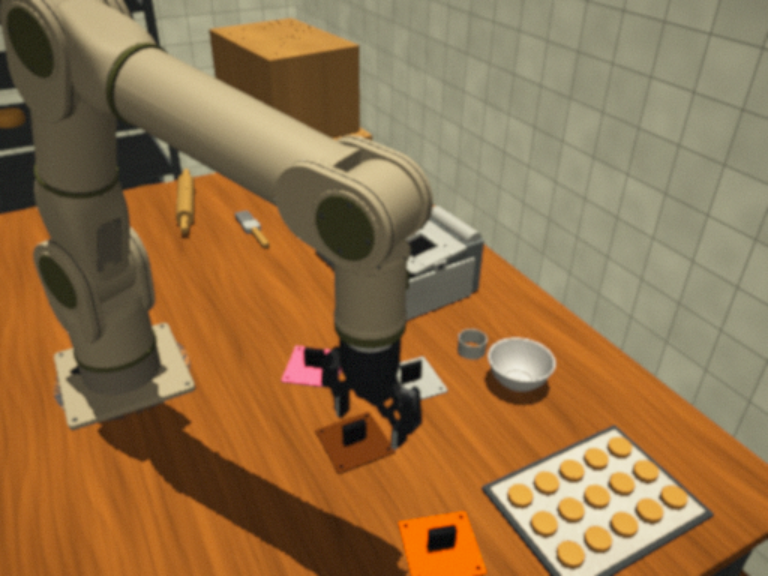

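View pics/wrist0.png

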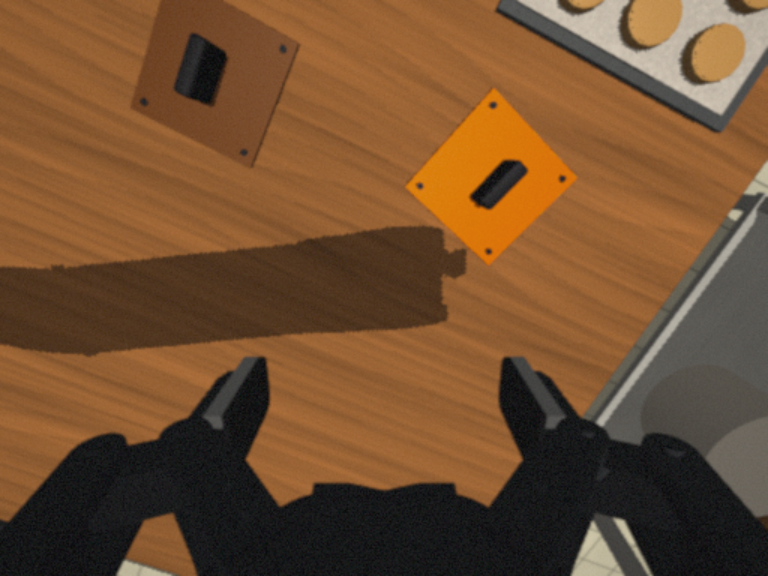

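The scene picture shows the steel plate near (318,370), the machine near (455,290) and the knob at (458,241), all at 1.5x. I'll turn these into world coordinates.

```bash
cat > h.py <<'E'
import numpy as np,cv2,pickle
from scipy.spatial.transform import Rotation as R
def ld(n): return pickle.load(open(f'pics/{n}.pkl','rb'))
def grab(cam,name,crop=None,f=1.5):
    from bench import ctrl
    c=ctrl.capture(cam); pickle.dump(c,open(f'pics/{name}.pkl','wb')); png(c,name,crop,f); return c
def png(c,name,crop=None,f=1.5):
    im=c['color']
    if crop: x0,y0,x1,y1=crop; im=im[y0:y1,x0:x1]
    cv2.imwrite(f'pics/{name}.png',cv2.resize(im,None,fx=f,fy=f,interpolation=cv2.INTER_CUBIC))
def ext(c): return cv2.Rodrigues(c['rvec'])[0],np.ravel(c['tvec'])
def world(c,u,v,d=None):
    Rm,t=ext(c)
    if d is None: d=c['depth'][int(round(v)),int(round(u))]
    p=np.array([(u-c['K'][0,2])/c['K'][0,0],(v-c['K'][1,2])/c['K'][1,1],1])*d
    return Rm.T@(p-t)
def onz(c,u,v,z):
    Rm,t=ext(c); p=np.array([(u-c['K'][0,2])/c['K'][0,0],(v-c['K'][1,2])/c['K'][1,1],1])
    o=-Rm.T@t; d=Rm.T@p; return o+d*(z-o[2])/d[2]
def proj(c,P): return cv2.projectPoints(np.atleast_2d(P).astype(float),c['rvec'],c['tvec'],c['K'],None)[0][:,0]
def cloud(c):
    Rm,t=ext(c); h,w=c['depth'].shape; v,u=np.mgrid[:h,:w]; d=c['depth']
    p=np.stack([(u-c['K'][0,2])/c['K'][0,0]*d,(v-c['K'][1,2])/c['K'][1,1]*d,d],-1)
    return (p-t)@Rm
def toolmove(target,rpy=None,Rt=None):
    """delta in tool axes from present pose to target"""
    from bench import ctrl
    s=ctrl.state(); R0=R.from_euler('xyz',s['ee_rot'])
    if Rt is None: Rt=R.from_euler('xyz',rpy) if rpy is not None else R0
    return R0.inv().apply(np.array(target)-s['tcp_pos']), (R0.inv()*Rt).as_rotvec()
E
python3 - <<'E'
from h import *
np.set_printoptions(precision=4,suppress=True)
c=ld('scene0')
for n,u,v in [('plate',305,375),('plateL',287,369),('plateR',349,370),('plateT',321,346),('plateB',319,394),('knobtop',456,239),('deck',430,250),('rampc',438,292),('ramp TL',418,268),('brush',430,190),('bowl',361,430),('ring',380,380),('machL',442,222),('machR',520,240),('fL',383,325),('fR',466,360)]:
    print(n,world(c,u/1.5,v/1.5))
png(c,'s0crop',(240,130,360,250),6)
E
```

```text
plate [ 0.4852 -0.3188  0.0056]
plateL [ 0.4339 -0.3241 -0.0035]
plateR [ 0.5653 -0.2492  0.0017]
plateT [ 0.4687 -0.2295  0.0049]
plateB [ 0.5445 -0.3441  0.0071]
knobtop [0.6307 0.154  0.1372]
deck [0.5761 0.1211 0.0952]
rampc [ 0.6672 -0.0047  0.1114]
ramp TL [0.5748 0.0619 0.0805]
brush [0.4262 0.3987 0.0229]
bowl [ 0.6768 -0.3673  0.0023]
ring [ 0.6486 -0.2412  0.0172]
machL [0.5509 0.2338 0.0901]
machR [ 0.7347  0.3744 -0.0033]
fL [ 0.5694 -0.1001  0.016 ]
fR [ 0.7956 -0.087   0.022 ]
```

View pics/s0crop.png

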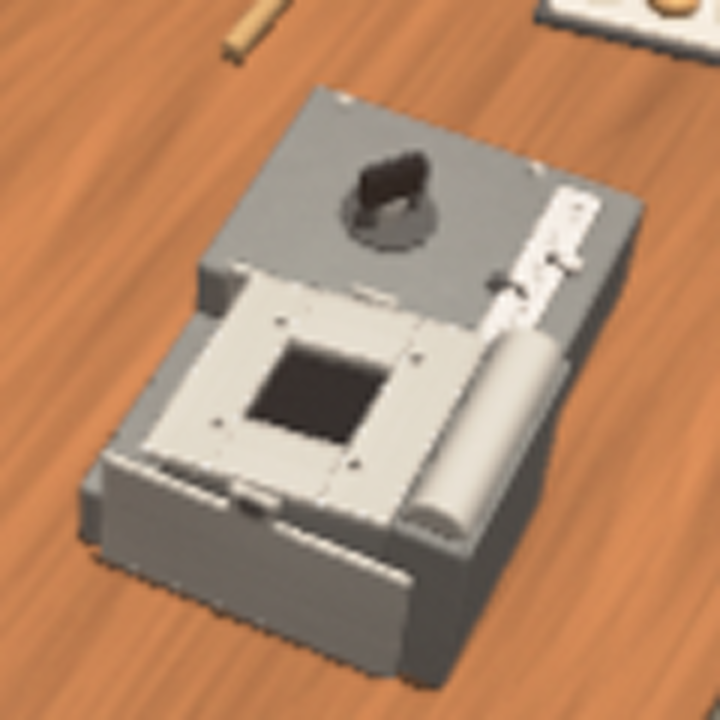

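```bash
python3 - <<'E'
from h import *
np.set_printoptions(precision=4,suppress=True)
c=ld('scene0')
P=lambda x,y,z: onz(c,240+x/6,130+y/6,z)
for n,x,y,z in [('deckFR',200,265,.09),('deckFL',320,88,.09),('deckBL',643,203,.09),('bar1',362,180,.138),('bar2',426,153,.138),('ptr',520,293,.1),('mark',550,258,.1),('kdisc',390,215,.095)]: print(n,P(x,y,z))
w=ld('wrist0'); Rm,t=ext(w); s=R.from_euler('xyz',[3.1415,.0015,-1.14])
print('cam in tool',s.inv().apply(-Rm.T@t-np.array([.26083,-.56754,.2305])), (s.inv().as_matrix()@Rm.T))
# view from candidate
print(toolmove([0.62,0.14,0.32],[np.pi,0,-1.57]),toolmove([0.62,0.14,0.32],[np.pi,0,0.2]))
E
```

```text
deckFR [0.5495 0.0636 0.09  ]
deckFL [0.5369 0.2482 0.09  ]
deckBL [0.7688 0.2646 0.09  ]
bar1 [0.6208 0.1427 0.138 ]
bar2 [0.6444 0.1857 0.138 ]
ptr [0.7376 0.1418 0.1   ]
mark [0.7408 0.179  0.1   ]
kdisc [0.6347 0.163  0.095 ]
cam in tool [ 0.0001 -0.0788 -0.1428] [[ 1.     -0.0003  0.0009]
 [ 0.      0.952   0.3062]
 [-0.001  -0.3062  0.952 ]]
(array([-0.4931, -0.6218, -0.0888]), array([0.0003, 0.001 , 0.4301])) (array([-0.4931, -0.6218, -0.0888]), array([-0.0007,  0.0009, -1.3399]))
```

Request:
{"name": "send_rows", "arguments": {
  "targets": [
    {"delta_pos":[-0.036,-0.048,-0.01],"dr":[0,0,0],"gripper":0.085},
    {"delta_pos":[-0.036,-0.048,-0.01],"dr":[0,0,0],"gripper":0.085},
    {"delta_pos":[-0.036,-0.048,-0.01],"dr":[0,0,0],"gripper":0.085},
    {"delta_pos":[-0.036,-0.048,-0.01],"dr":[0,0,0],"gripper":0.085},
    {"delta_pos":[-0.036,-0.048,-0.01],"dr":[0,0,0],"gripper":0.085},
    {"delta_pos":[-0.036,-0.048,-0.01],"dr":[0,0,0],"gripper":0.085},
    {"delta_pos":[-0.036,-0.048,-0.01],"dr":[0,0,0],"gripper":0.085},
    {"delta_pos":[-0.036,-0.048,-0.01],"dr":[0,0,0],"gripper":0.085},
    {"delta_pos":[-0.036,-0.048,-0.01],"dr":[0,0,0],"gripper":0.085},
    {"delta_pos":[-0.036,-0.048,-0.01],"dr":[0,0,0],"gripper":0.085}
  ]
}}

```text
time_s: 1.4
tcp_pos: [0.5518, -0.0297, 0.3307]
ee_rot: [3.139, 0.003, -1.15]
wrist_force: [1.4, -0.2, -0.5]
grip_width: 0.0848
```

```bash
python3 - <<'E'
from h import *
print(toolmove([0.635,0.163,0.31],[np.pi,0,-0.5]))
E
```

```text
(array([-0.14188883, -0.15461923,  0.02067705]), array([ 0.00186262,  0.00369729, -0.6504038 ]))
```

Request:
{"name": "send_rows", "arguments": {
  "targets": [
    {"delta_pos":[-0.036,-0.039,0.005],"dr":[0,0,0],"gripper":0.085},
    {"delta_pos":[-0.036,-0.039,0.005],"dr":[0,0,0],"gripper":0.085},
    {"delta_pos":[-0.036,-0.039,0.005],"dr":[0,0,0],"gripper":0.085},
    {"delta_pos":[-0.036,-0.039,0.005],"dr":[0,0,0],"gripper":0.085},
    {"delta_pos":[0,0,0],"dr":[0,0,-0.17],"gripper":0.085},
    {"delta_pos":[0,0,0],"dr":[0,0,-0.17],"gripper":0.085},
    {"delta_pos":[0,0,0],"dr":[0,0,-0.16],"gripper":0.085},
    {"delta_pos":[0,0,0],"dr":[0,0,-0.16],"gripper":0.085},
    {"delta_pos":[0,0,0],"dr":[0,0,0],"gripper":0.085}
  ]
}}

```text
time_s: 2.52
tcp_pos: [0.6371, 0.1784, 0.3062]
ee_rot: [3.14, 0.01, -0.465]
wrist_force: [-0.1, 0.4, -0.2]
grip_width: 0.0854
```

```bash
python3 - <<'E'
from h import *
grab('wrist','w1')
E
```

```text
(no output)
```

View pics/w1.png

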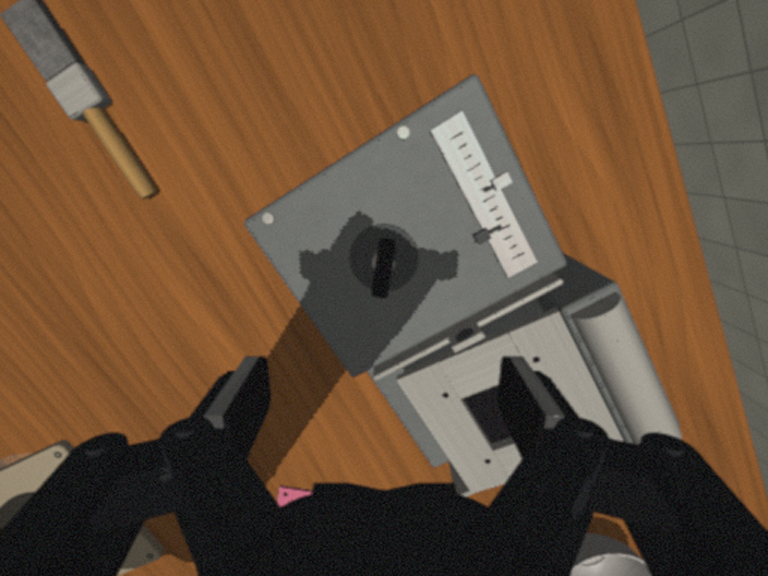

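Excellent view: bar at (384,268), pointer at (487,235), mark at (490,188). Enlarging.

```bash
python3 - <<'E'
from h import *
c=ld('w1'); png(c,'w1b',(290,100,360,180),7.5); png(c,'w1c',(215,130,305,210),7.5)
E
```

```text
(no output)
```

View pics/w1b.png

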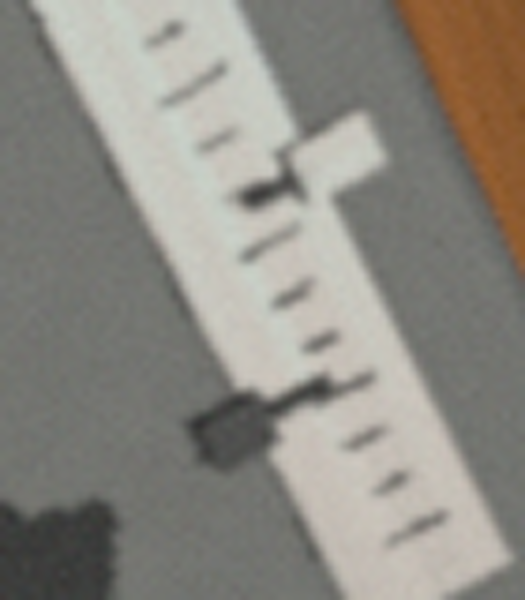

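View pics/w1c.png

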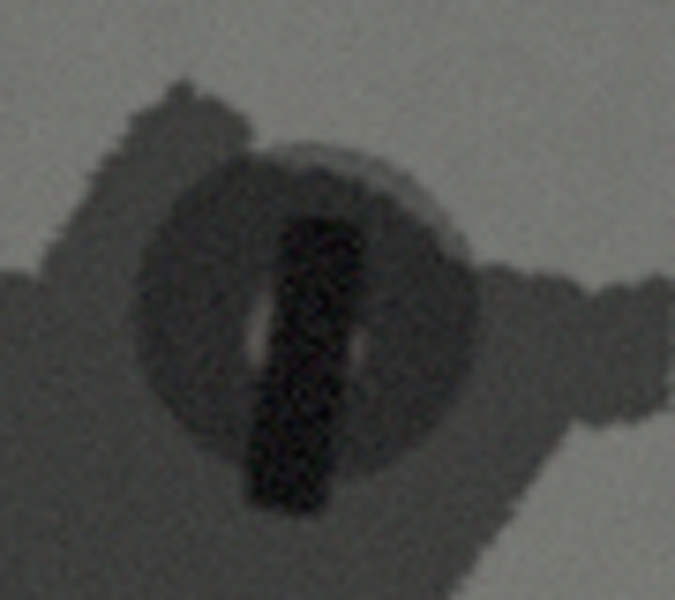

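```bash
python3 - <<'E'
from h import *
np.set_printoptions(precision=4,suppress=True)
c=ld('w1')
A=lambda x,y,z: onz(c,290-.5+(x+.5)/7.5,100-.5+(y+.5)/7.5,z)
B=lambda x,y,z: onz(c,215-.5+(x+.5)/7.5,130-.5+(y+.5)/7.5,z)
D=lambda u,v: world(c,u,v)[2]
print('z deck',D(250,110),'bar',D(256,180),D(255,185),'ptr blk',D(321,156),'ptr',D(331,153),'mark',D(326,125),'scale',D(310,100))
sa,sb,sc=A(38,0,.0915),A(340,590,.0915),A(510,560,.0915)
d=sa-sb; yaw=np.arctan2(-d[0],d[1]); print('machine yaw',yaw, np.arctan2((sc-sb)[1],(sc-sb)[0]))
Rm=R.from_euler('z',yaw).as_matrix()
for z in (.093,.098,.103):
  p,m=A(330,385,z),A(243,197,z); print(z,p,m,'diff machine',Rm.T@(m-p), 'roots',Rm.T@(A(295,172,z)-A(268,405,z)))
for z in (.138,):
  a,b=B(320,220,z),B(288,505,z); print(a,b,(a+b)/2,np.linalg.norm(a-b),np.arctan2(*(a-b)[[1,0]]))
print('disc',B(308,315,.095),'axis w/ top')
# ramp plane
P=cloud(c).reshape(-1,3); q=(P-[.64,.16,0])@Rm
col=c['color'].reshape(-1,3).astype(int).mean(1)
E
```

```text
z deck 0.09068022634584456 bar 0.13918032525604973 0.13726632987920306 ptr blk 0.10146180128406351 ptr 0.1009541228141725 mark 0.09938453775036303 scale 0.09310072050016577
machine yaw 0.06353193589569277 -0.2779850115696823
0.093 [0.7368 0.1474 0.093 ] [0.7354 0.1849 0.093 ] diff machine [0.001  0.0375 0.    ] roots [0.0218 0.0345 0.    ]
0.098 [0.736  0.1488 0.098 ] [0.7346 0.1858 0.098 ] diff machine [0.001 0.037 0.   ] roots [0.0214 0.034  0.    ]
0.103 [0.7351 0.1502 0.103 ] [0.7337 0.1866 0.103 ] diff machine [0.0009 0.0364 0.    ] roots [0.0211 0.0335 0.    ]
[0.6445 0.1916 0.138 ] [0.6183 0.1511 0.138 ] [0.6314 0.1714 0.138 ] 0.04823851753042223 0.9971474276991948
disc [0.6306 0.169  0.095 ] axis w/ top
```

```bash
python3 - <<'E'
from h import *
print(toolmove([0.631,0.1705,0.19],[np.pi,0,-0.574]))
E
```

```text
(array([-0.00079226,  0.00959085,  0.11627432]), array([0.00213051, 0.00967921, 0.10656554]))
```

Request:
{"name": "send_rows", "arguments": {
  "targets": [
    {"delta_pos":[-0.001,0.01,0.03],"dr":[0.002,0.01,0.107],"gripper":0.085},
    {"delta_pos":[0,0,0.045],"dr":[0,0,0],"gripper":0.06},
    {"delta_pos":[0,0,0.035],"dr":[0,0,0],"gripper":0.05},
    {"delta_pos":[0,0,0],"dr":[0,0,0],"gripper":0.05}
  ]
}}

```text
time_s: 3.08
tcp_pos: [0.6315, 0.1693, 0.194]
ee_rot: [-3.141, -0.002, -0.594]
wrist_force: [0.5, 0.6, -0.2]
grip_width: 0.0501
```

```bash
python3 - <<'E'
from h import *
print(toolmove([0.631,0.1705,0.109],[np.pi,0,-0.574]))
grab('wrist','w2')
E
```

```text
(array([-0.00123555, -0.00059981,  0.08495503]), array([-0.00064615, -0.00154315, -0.02028805]))
```

View pics/w2.png

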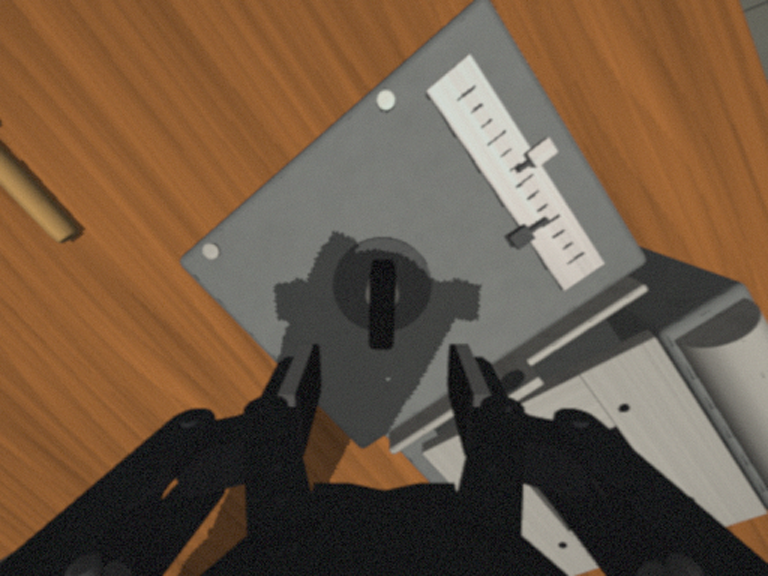

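The bar stands upright in the image at x≈381, with the jaws centred at about 385. It's aligned, so I'll descend.

```bash
python3 - <<'E'
from h import *
c=ld('w2')
a=onz(c,382/1.5,263/1.5,.138);b=onz(c,381/1.5,348/1.5,.138)
print(a,b,(a+b)/2,np.linalg.norm(a-b),np.arctan2(*(a-b)[[1,0]])-np.pi/2)
print(toolmove(list(((a+b)/2)[:2])+[.109]))
E
```

```text
[0.64551831 0.19067911 0.138     ] [0.6177807  0.15072733 0.138     ] [0.63164951 0.17070322 0.138     ] 0.04863660694799247 -0.6068748481485422
(array([-1.37536109e-03, -4.01090799e-05,  8.70062740e-02]), array([0., 0., 0.]))
```

Request:
{"name": "send_rows", "arguments": {
  "targets": [
    {"delta_pos":[-0.001,0,0.03],"dr":[0,0,0],"gripper":0.05},
    {"delta_pos":[0,0,0.03],"dr":[0,0,0],"gripper":0.05},
    {"delta_pos":[0,0,0.025],"dr":[0,0,0],"gripper":0.05},
    {"delta_pos":[0,0,0],"dr":[0,0,0],"gripper":0.02},
    {"delta_pos":[0,0,0],"dr":[0,0,0],"gripper":0.0},
    {"delta_pos":[0,0,0],"dr":[0,0,0],"gripper":0.0},
    {"delta_pos":[0,0,0],"dr":[0,0,0],"gripper":0.0}
  ],
  "force": 60
}}

```text
time_s: 4.0
tcp_pos: [0.6344, 0.1752, 0.1212]
ee_rot: [-3.13, -0.006, -0.601]
wrist_force: [3.1, 1.8, -16.3]
grip_width: 0.0127
```

```bash
python3 - <<'E'
from h import *
from bench import ctrl
print(ctrl.state())
grab('wrist','w3')
E
```

```text
{'time_s': 4.0, 'qpos': array([ 0.15417132,  0.56481306, -0.68331455,  1.47969492,  0.36813078,
        1.21450769, -1.17822176]), 'qd': array([-0.00277151, -0.00159513,  0.00124879, -0.00095017,  0.00223306,
        0.00517703, -0.00180495]), 'joint_torque': array([  0.20899257, -76.93659782, -14.6288082 , -40.35517931,
        -0.1679062 ,   1.23951696,   0.09197148]), 'tcp_pos': array([0.63438025, 0.17521468, 0.12120138]), 'ee_rot': array([-3.12989923, -0.00593112, -0.60095993]), 'wrist_force': array([  3.14278408,   1.75509333, -16.31399617]), 'ft_torque': array([ 0.30791786, -0.86401977, -0.1347559 ]), 'grip_width': 0.012699743610573619}
```

View pics/w3.png

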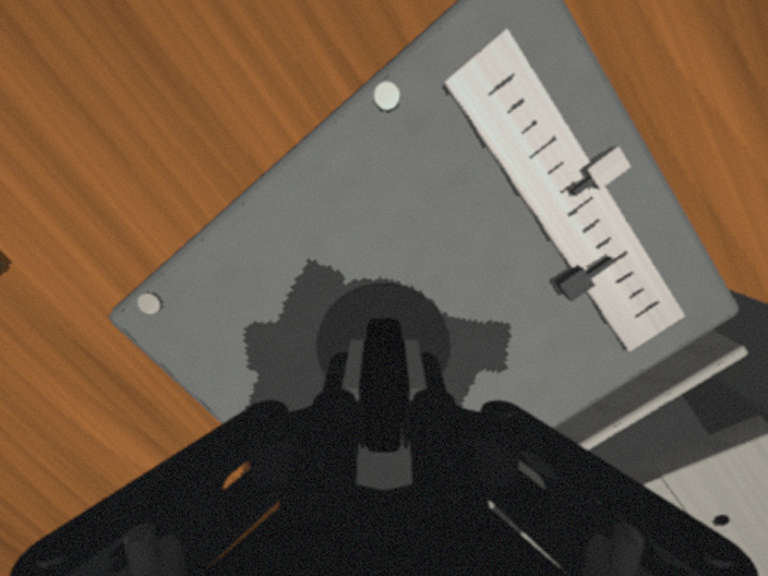

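Request:
{"name": "send_rows", "arguments": {
  "targets": [
    {"delta_pos":[0,0,0],"dr":[0,0,0],"gripper":0.05},
    {"delta_pos":[0,0,0],"dr":[0,0,0],"gripper":0.05},
    {"delta_pos":[0,0,0],"dr":[0,0,0],"gripper":0.05},
    {"delta_pos":[0,0.0055,0.01],"dr":[0,0,0],"gripper":0.05},
    {"delta_pos":[0,0,0],"dr":[0,0,0],"gripper":0.05}
  ]
}}

```text
time_s: 4.68
tcp_pos: [0.6344, 0.1708, 0.1153]
ee_rot: [-3.124, -0.012, -0.602]
wrist_force: [0.2, -0.4, -0.5]
grip_width: 0.0498
```

```bash
python3 - <<'E'
from h import *
print(toolmove([0.6315,0.1705,0.109],[np.pi,0,-0.602]))
E
```

```text
(array([-0.00231475,  0.00196341,  0.00620886]), array([-0.01741093, -0.011742  , -0.00026881]))
```

Request:
{"name": "send_rows", "arguments": {
  "targets": [
    {"delta_pos":[-0.0023,0.002,0.006],"dr":[-0.017,-0.012,0],"gripper":0.05},
    {"delta_pos":[0,0,0],"dr":[0,0,0],"gripper":0.05}
  ]
}}

```text
time_s: 4.92
tcp_pos: [0.6311, 0.1703, 0.1086]
ee_rot: [3.14, 0.001, -0.602]
wrist_force: [-0.3, 0.3, -0.3]
grip_width: 0.0501
```

```bash
python3 - <<'E'
from h import *
print(toolmove([0.6315,0.1705,0.109],[np.pi,0,-0.602]))
E
```

```text
(array([ 0.00016128, -0.0004087 , -0.00039788]), array([ 0.00114727,  0.00137339, -0.00041648]))
```

Now close.

Request:
{"name": "send_rows", "arguments": {
  "targets": [
    {"delta_pos":[0,0,0],"dr":[0,0,0],"gripper":0.03},
    {"delta_pos":[0,0,0],"dr":[0,0,0],"gripper":0.0},
    {"delta_pos":[0,0,0],"dr":[0,0,0],"gripper":0.0},
    {"delta_pos":[0,0,0],"dr":[0,0,0],"gripper":0.0}
  ],
  "force": 80
}}

```text
time_s: 5.42
tcp_pos: [0.6311, 0.1707, 0.1093]
ee_rot: [3.141, 0.001, -0.602]
wrist_force: [-1.0, 0.0, -0.9]
grip_width: 0.0124
```

Request:
{"name": "send_rows", "arguments": {
  "targets": [
    {"delta_pos":[0,0,0],"dr":[0,0,0.1],"gripper":0.0},
    {"delta_pos":[0,0,0],"dr":[0,0,0.12],"gripper":0.0},
    {"delta_pos":[0,0,0],"dr":[0,0,0.12],"gripper":0.0},
    {"delta_pos":[0,0,0],"dr":[0,0,0.12],"gripper":0.0}
  ]
}}

```text
time_s: 5.92
tcp_pos: [0.6321, 0.1696, 0.1093]
ee_rot: [3.142, -0.001, -1.075]
wrist_force: [-0.3, -0.9, 0.7]
grip_width: 0.0126
```

```bash
python3 - <<'E'
from h import *
print(toolmove([0.6313,0.1705,0.109],[np.pi,0,-1.1]))
grab('wrist','w4')
E
```

```text
(array([-0.00115249,  0.00033154,  0.00027697]), array([ 1.48011795e-05, -1.03829634e-03,  2.48644464e-02]))
```

View pics/w4.png

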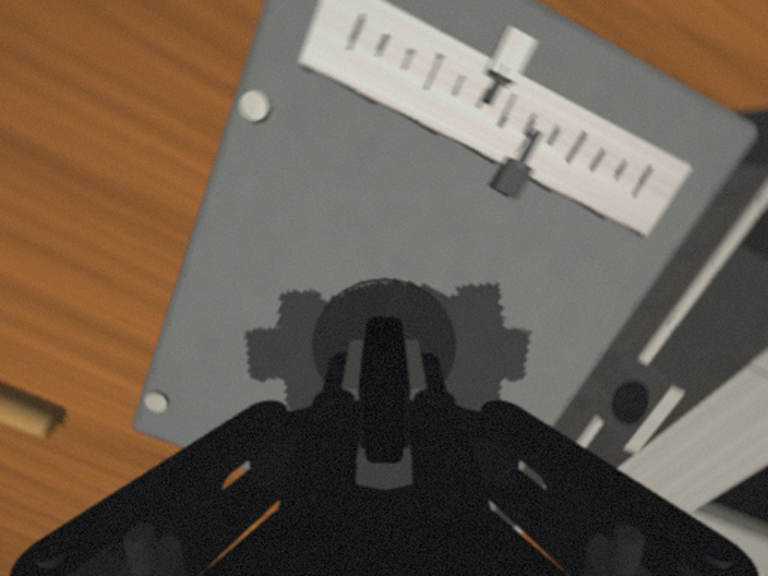

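```bash
python3 - <<'E'
from h import *
c=ld('w4'); png(c,'w4b',(300,10,390,140),6)
for z in (.097,.1):
  p,m=onz(c,533/1.5,132/1.5,z),onz(c,489/1.5,101/1.5,z); print(R.from_euler('z',.0635).inv().apply(m-p))
E
```

```text
[0.00232519 0.01967466 0.        ]
[0.00228018 0.0192938  0.        ]
```

View pics/w4b.png

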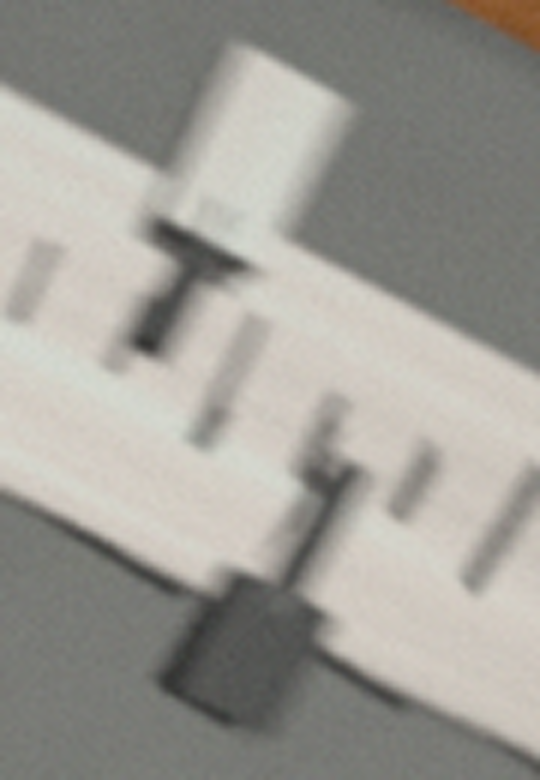

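Request:
{"name": "send_rows", "arguments": {
  "targets": [
    {"delta_pos":[-0.001,0,0],"dr":[0,0,0.12],"gripper":0.0},
    {"delta_pos":[0,0,0],"dr":[0,0,0.12],"gripper":0.0},
    {"delta_pos":[0,0,0],"dr":[0,0,0.12],"gripper":0.0},
    {"delta_pos":[0,0,0],"dr":[0,0,0.1],"gripper":0.0},
    {"delta_pos":[0,0,0],"dr":[0,0,0],"gripper":0.0}
  ]
}}

```text
time_s: 6.6
tcp_pos: [0.6325, 0.1682, 0.1093]
ee_rot: [-3.14, -0.004, -1.546]
wrist_force: [-0.2, -0.6, 0.6]
grip_width: 0.0126
```

```bash
python3 - <<'E'
from h import *
print(toolmove([0.6313,0.1705,0.109],[np.pi,0,-1.6]))
c=grab('wrist','w5'); png(c,'w5b',(250,10,360,140),6)
E
```

```text
(array([-0.00234665,  0.00114403,  0.00025529]), array([-0.00156982, -0.0037099 ,  0.05397022]))
```

View pics/w5.png

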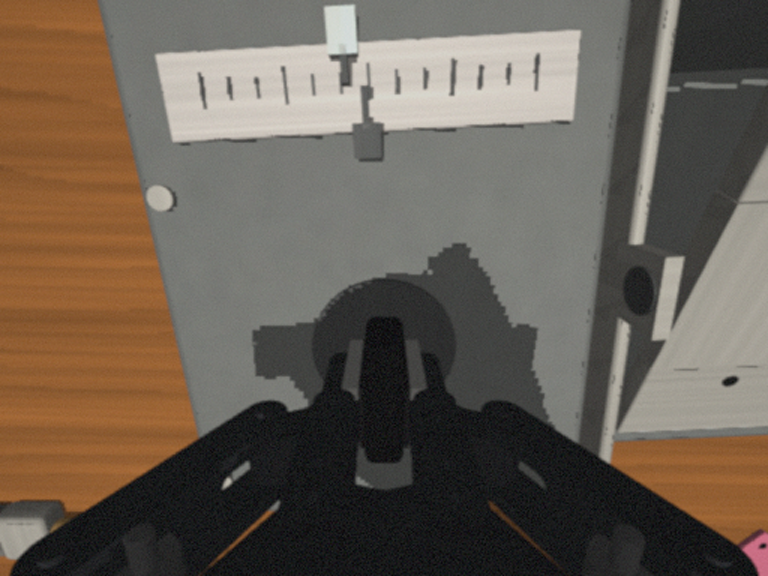

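View pics/w5b.png

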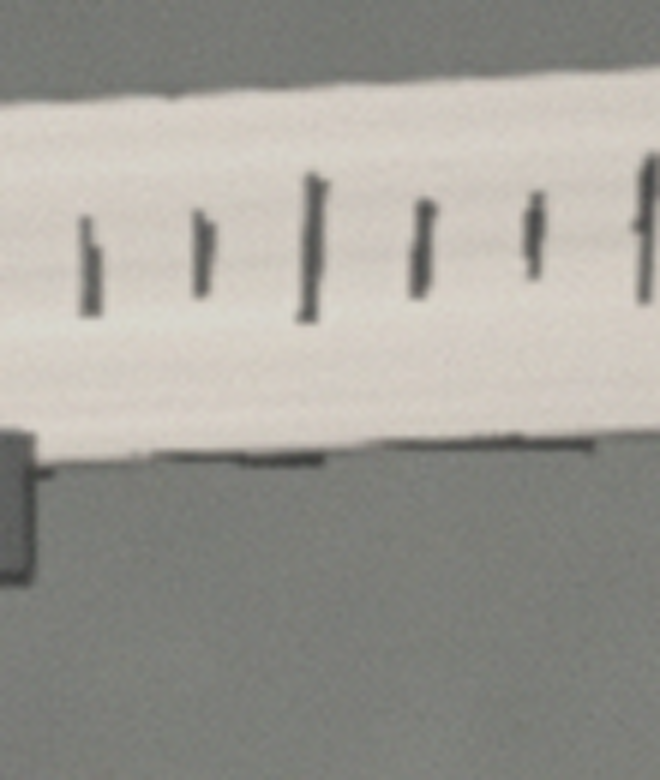

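```bash
cat >> h.py <<'E'
def ydiff(c,p,m,z=.0995,yaw=.0635):
    a=R.from_euler('z',-yaw).apply(onz(c,*m,z)-onz(c,*p,z)); return a
E
python3 - <<'E'
from h import *
c=ld('w5'); png(c,'w5c',(200,0,270,110),7)
E
```

```text
(no output)
```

View pics/w5c.png

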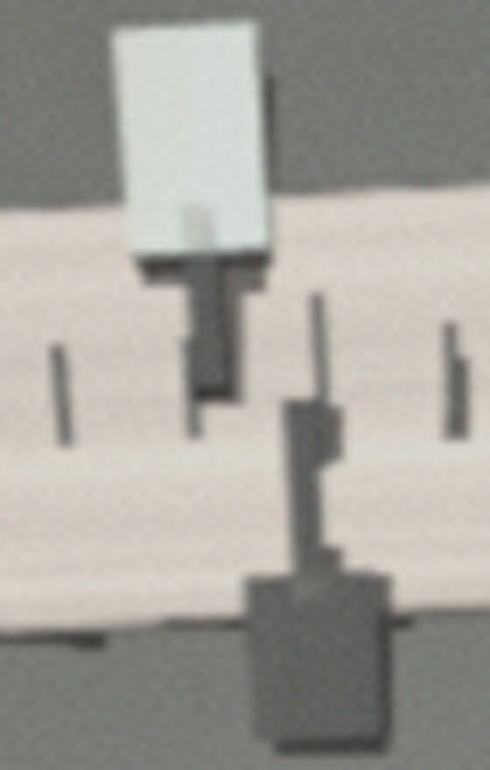

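```bash
python3 - <<'E'
from h import *
c=ld('w5'); f=lambda x,y:(200-.5+(x+.5)/7,-.5+(y+.5)/7)
print(ydiff(c,f(302,403),f(213,397)), c['depth'][57,230],world(c,*f(302,410)),world(c,*f(212,360)))
E
```

```text
[0.00065591 0.00658826 0.        ] 0.1427808 [0.73319874 0.17732439 0.10154631] [0.73650307 0.18400215 0.10058527]
```

Request:
{"name": "send_rows", "arguments": {
  "targets": [
    {"delta_pos":[-0.002,0.001,0],"dr":[0,-0.003,0.1],"gripper":0.0},
    {"delta_pos":[0,0,0],"dr":[0,0,0.1],"gripper":0.0},
    {"delta_pos":[0,0,0],"dr":[0,0,0],"gripper":0.0}
  ]
}}

```text
time_s: 7.02
tcp_pos: [0.6325, 0.1676, 0.1093]
ee_rot: [-3.138, -0.003, -1.742]
wrist_force: [-0.8, -0.4, 1.3]
grip_width: 0.0128
```

```bash
python3 - <<'E'
from h import *
c=grab('wrist','w6'); png(c,'w6b',(180,0,260,100),7)
E
```

```text
(no output)
```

View pics/w6.png

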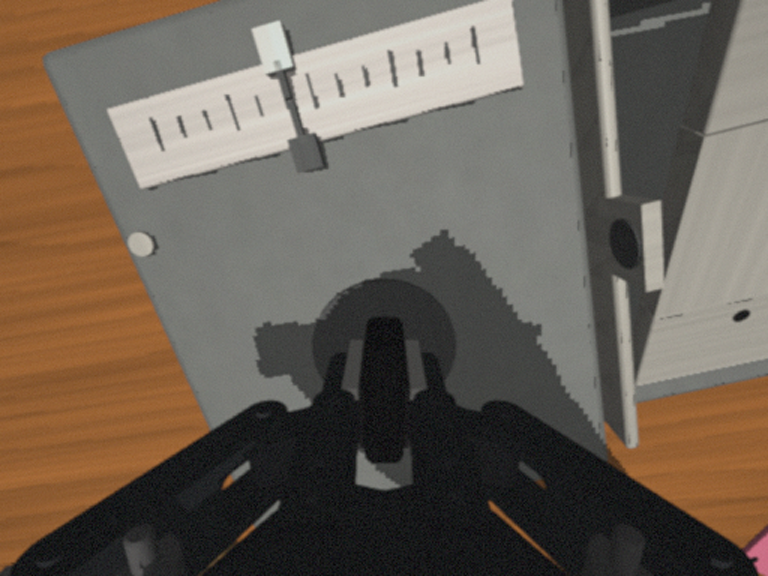

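View pics/w6b.png

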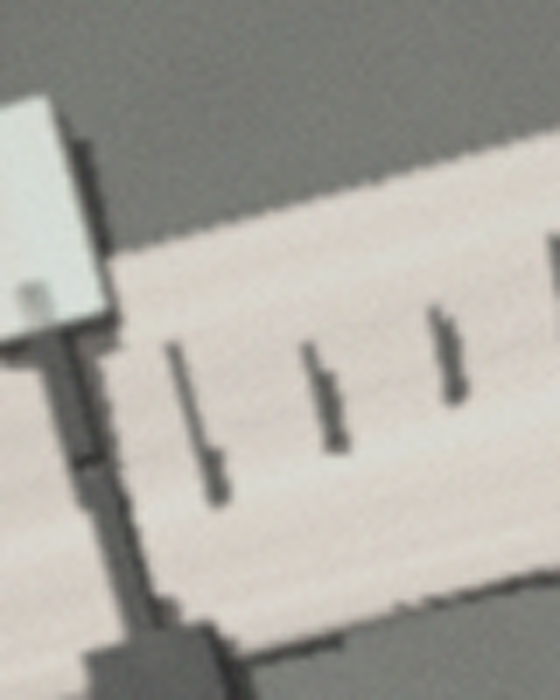

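```bash
cat >> h.py <<'E'
def ortho(c,name,cx=.735,cy=.186,z=.101,yaw=.0635,half=.02,mm=.00008):
    n=int(2*half/mm); Rm=R.from_euler('z',yaw).as_matrix()
    X,Y=np.meshgrid(np.linspace(half,-half,n),np.linspace(half,-half,n),indexing='ij') # up=+x, left=+y
    P=np.stack([X,Y,0*X],-1).reshape(-1,3)@Rm.T+[cx,cy,z]
    uv=proj(c,P).reshape(n,n,2).astype(np.float32)
    im=cv2.remap(c['color'],uv[...,0],uv[...,1],cv2.INTER_CUBIC); cv2.imwrite(f'pics/{name}.png',im); return im
E
python3 - <<'E'
from h import *
im=ortho(ld('w6'),'o6')
E
```

```text
(no output)
```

View pics/o6.png

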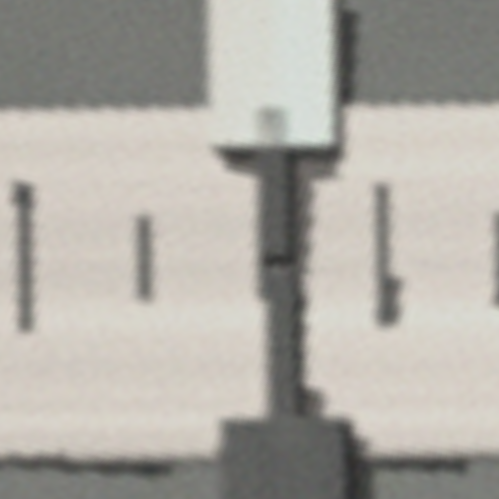

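```bash
python3 - <<'E'
from h import *
im=ortho(ld('w6'),'o6z',cx=.735,cy=.1835,half=.008,mm=.000025)
g=im.mean(2)
for r in range(100,560,40): print(r,[int(v) for v in g[r-4:r+5,200:440:8].mean(0)])
E
```

```text
100 [205, 207, 205, 196, 186, 167, 148, 131, 110, 99, 91, 86, 87, 88, 87, 86, 82, 76, 70, 66, 66, 72, 81, 89, 100, 106, 116, 135, 151, 167]
140 [206, 205, 205, 199, 185, 170, 148, 127, 112, 98, 92, 90, 90, 92, 92, 89, 85, 78, 69, 63, 66, 74, 86, 92, 96, 104, 112, 123, 145, 166]
180 [203, 204, 201, 198, 188, 168, 149, 128, 110, 101, 93, 91, 91, 91, 92, 89, 83, 76, 69, 65, 66, 71, 78, 89, 100, 110, 129, 148, 165, 183]
220 [200, 200, 198, 189, 178, 163, 140, 122, 106, 96, 94, 93, 93, 93, 92, 90, 86, 78, 71, 66, 68, 73, 81, 86, 93, 103, 111, 127, 149, 168]
260 [202, 201, 199, 194, 180, 163, 145, 122, 107, 96, 90, 92, 94, 94, 93, 89, 83, 76, 70, 67, 69, 72, 78, 90, 102, 117, 139, 158, 178, 193]
300 [204, 202, 196, 188, 180, 164, 145, 128, 110, 100, 95, 90, 89, 88, 88, 89, 85, 77, 69, 66, 66, 72, 78, 85, 98, 113, 128, 151, 170, 184]
340 [203, 203, 203, 197, 183, 167, 141, 115, 95, 75, 66, 64, 60, 58, 56, 56, 57, 57, 55, 55, 61, 69, 82, 98, 109, 128, 149, 167, 186, 196]
380 [201, 201, 198, 195, 186, 166, 145, 124, 106, 98, 93, 94, 100, 102, 100, 96, 93, 92, 90, 86, 83, 85, 90, 98, 114, 130, 148, 169, 181, 192]
420 [202, 202, 201, 193, 184, 170, 149, 131, 114, 100, 94, 90, 89, 90, 92, 93, 93, 91, 87, 83, 80, 80, 91, 109, 132, 159, 178, 190, 200, 202]
460 [206, 207, 206, 203, 192, 176, 158, 135, 119, 108, 99, 96, 95, 92, 92, 92, 93, 93, 90, 85, 80, 77, 78, 92, 115, 138, 165, 184, 194, 204]
500 [211, 211, 211, 212, 212, 208, 202, 195, 178, 159, 141, 121, 108, 99, 92, 91, 90, 90, 89, 84, 73, 65, 69, 80, 102, 133, 161, 188, 202, 205]
540 [211, 211, 211, 211, 211, 212, 208, 197, 183, 163, 140, 123, 104, 95, 93, 91, 91, 90, 86, 82, 80, 78, 82, 102, 132, 163, 192, 204, 211, 216]
```

View pics/o6z.png

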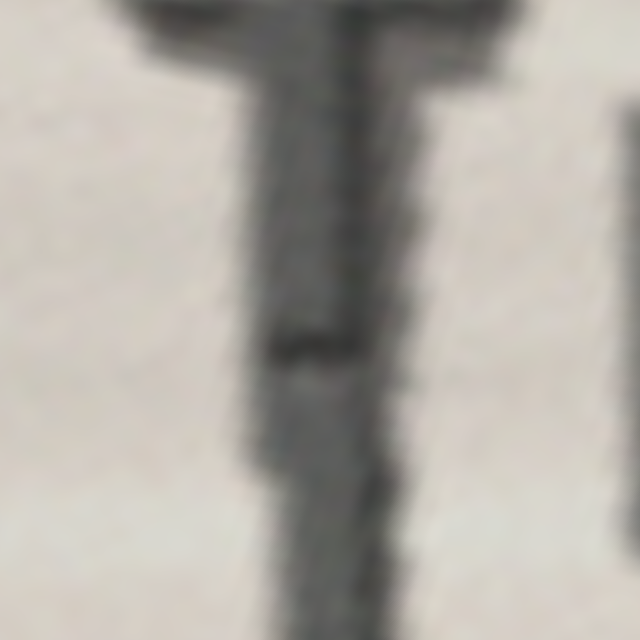

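Request:
{"name": "send_rows", "arguments": {
  "targets": [
    {"delta_pos":[0,0,0],"dr":[0,0,0.022],"gripper":0.0},
    {"delta_pos":[0,0,0],"dr":[0,0,0],"gripper":0.0}
  ]
}}

```text
time_s: 7.32
tcp_pos: [0.6324, 0.1676, 0.1092]
ee_rot: [-3.138, -0.003, -1.76]
wrist_force: [-0.8, -1.7, 1.7]
grip_width: 0.0134
```

```bash
python3 - <<'E'
from h import *
c=grab('wrist','w7'); 
im=ortho(c,'o7z',cx=.735,cy=.1835,half=.008,mm=.000025)
P=R.from_euler('z',-.0635).apply(cloud(c).reshape(-1,3)-[.735,.1835,0])
m=(abs(P[:,1])<.004)&(abs(P[:,0])<.012)&(P[:,2]>.0975)
for p in P[m]: 
  print(np.round(p*1000,1),end=' ')
E
```

```text
[ 11.7  -3.  100.7] [11.8 -3.4 99.8] [11.7 -3.9 99.9] [ 11.9  -0.9 100.4] [ 11.7  -1.4 100.6] [11.8 -1.8 99.9] [ 11.3  -2.5 101. ] [11.8 -2.6 98.8] [11.4 -3.3 99.9] [ 11.   -3.9 100.9] [ 12.    1.6 100.9] [ 12.    1.2 100.4] [ 11.8   0.7 100.4] [ 11.4  -0.3 101. ] [ 11.4  -0.8 100.6] [ 11.2  -1.3 100.8] [11.3 -1.6 99.9] [11.4 -2.  99.2] [ 10.9  -2.7 100.5] [11.  -3.1 99.8] [11.1 -3.4 98.8] [ 11.7   2.7 101.1] [ 11.6   2.3 101. ] [ 11.7   1.9 100.3] [11.7  1.5 99.8] [11.7  1.1 99.2] [11.6  0.6 99.3] [ 1.110e+01 -1.000e-01  1.005e+02] [ 11.1  -0.5 100.2] [ 10.7  -1.2 101.3] [11.  -1.4 99.4] [ 10.5  -2.1 100.8] [ 10.6  -2.5 100.3] [ 10.1  -3.2 101.5] [10.4 -3.4 99.9] [11.8  3.7 99.6] [11.7  3.2 99.4] [ 11.4   2.6 100.1] [ 11.2   2.  100.6] [ 11.1   1.5 100.5] [11.4  1.4 98.7] [11.   0.7 99.7] [1.070e+01 1.000e-01 1.004e+02] [11.1 -0.1 98.5] [ 10.4  -1.  100.7] [10.6 -1.2 99.3] [10.4 -1.8 99.8] [ 10.2  -2.3 100. ] [  9.8  -3.  101.2] [  9.7  -3.5 101.1] [  9.8  -3.8 100.1] [ 11.2   3.7 100.4] [ 11.1   3.2 100.1] [ 10.9   2.7 100.6] [ 10.7   2.1 101. ] [11.1  2.  98.9] [ 10.5   1.2 100.6]
[... 5056 characters left out ...]
 99.4] [ -9.2  -0.5 101.4] [-9.  -0.6 99.2] [ -9.1   1.4 100.4] [-9.1  1.  99.6] [ -9.5   0.2 101.3] [-9.4  0.  99.4] [-9.5 -0.5 99.2] [-9.6 -0.9 98.8] [ -9.6   1.5 100.4] [-9.6  1.2 99.3] [-9.7  0.7 99.3] [-10.   -0.  100.6] [-10.   -0.4  99.7] [-10.1  -0.8  98.8] [-10.1   1.5 101.2] [-10.2   1.1 100.9] [-10.3   0.8  99.8] [-10.4   0.3  99.6] [-10.6  -0.4 100.5] [-10.5  -0.6  98.9] [-10.6   1.4  99.9] [-10.8   0.9 100.2] [-10.8   0.5  99.6] [-11.1  -0.2 100.4] [-11.2  -0.7 100.3] [-11.1  -0.9  98.3] [-11.1   1.6 100.1] [-11.2   1.  100.1] [-11.5   0.4 100.9] [-1.150e+01 -1.000e-01  1.004e+02] [-11.7  -0.6 100.3] [-11.6  -0.8  98.7] [-11.6   1.7 100.1] [-11.7   1.1 100.4] [-11.8   0.8  99.4]
```

View pics/o7z.png

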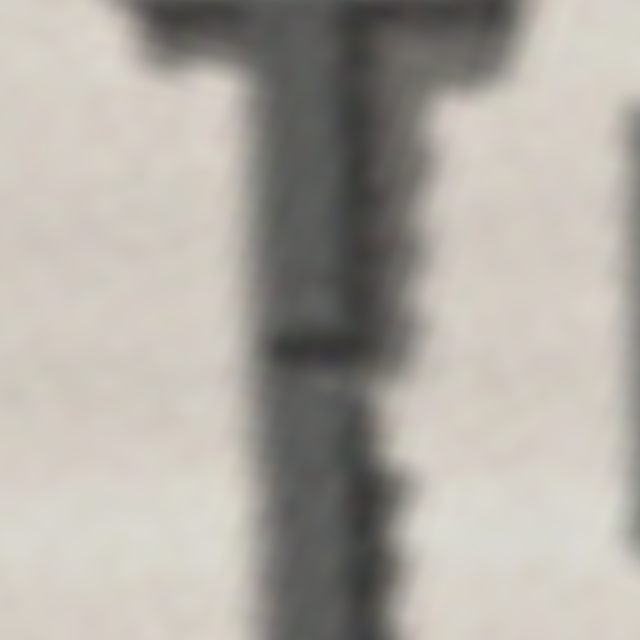

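Aligned to about 0.1–0.2 mm. Next I release, rise and check again.

Request:
{"name": "send_rows", "arguments": {
  "targets": [
    {"delta_pos":[0,0,0],"dr":[0,0,0],"gripper":0.02},
    {"delta_pos":[0,0,0],"dr":[0,0,0],"gripper":0.05},
    {"delta_pos":[0,0,0],"dr":[0,0,0],"gripper":0.05},
    {"delta_pos":[0,0,-0.03],"dr":[0,0,0],"gripper":0.05},
    {"delta_pos":[0,0,-0.05],"dr":[0,0,0],"gripper":0.05},
    {"delta_pos":[0,0.02,-0.055],"dr":[0,0,0],"gripper":0.05},
    {"delta_pos":[0,0.03,-0.05],"dr":[0,0,0],"gripper":0.05},
    {"delta_pos":[0,0,0],"dr":[0,0,0],"gripper":0.06}
  ]
}}

```text
time_s: 8.38
tcp_pos: [0.5811, 0.1786, 0.2987]
ee_rot: [-3.14, -0.002, -1.757]
wrist_force: [0.4, 0.4, -1.6]
grip_width: 0.0601
```

```bash
python3 - <<'E'
from h import *
c=grab('wrist','w8'); 
im=ortho(c,'o8z',cx=.735,cy=.1835,half=.012,mm=.00004)
E
```

```text
(no output)
```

View pics/w8.png

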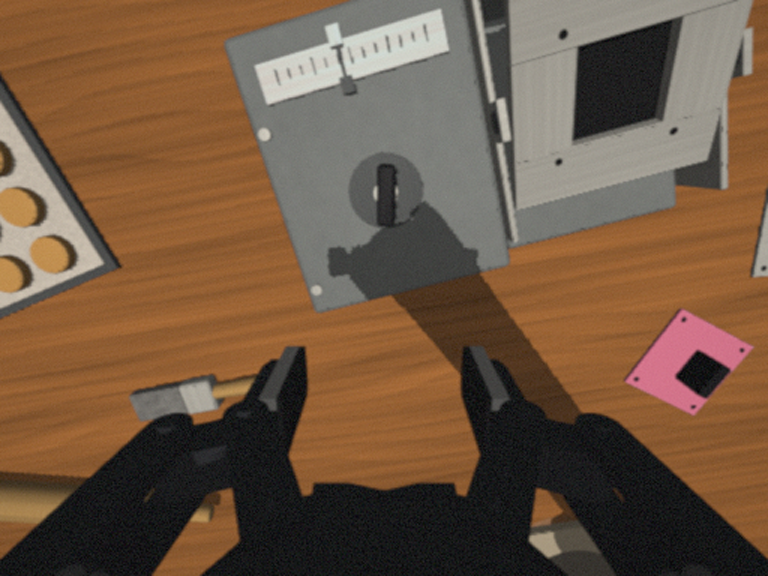

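View pics/o8z.png

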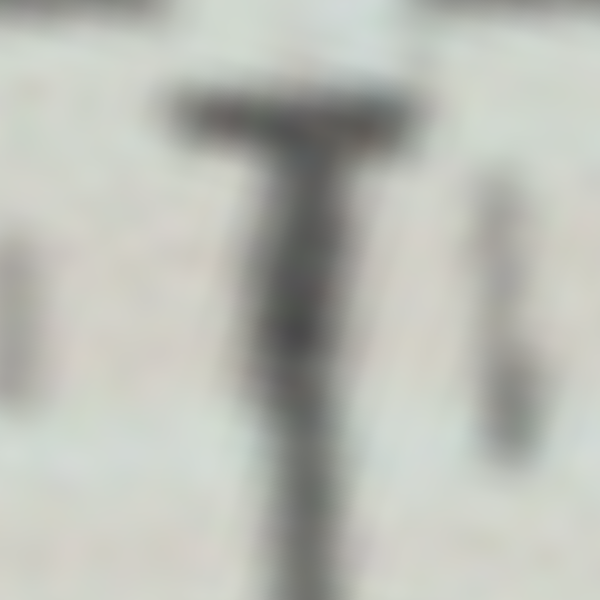

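```bash
python3 - <<'E'
from h import *
np.set_printoptions(precision=4,suppress=True)
c=ld('w8'); png(c,'w8r',(330,0,512,170),4)
C=cloud(c)
msk=np.zeros(C.shape[:2],np.uint8)
for poly in [[(515,20),(560,60),(560,150),(520,190)],[(690,40),(730,30),(715,120),(685,110)],[(575,150),(660,130),(700,140),(560,180)]]:
    cv2.fillPoly(msk,[(np.array(poly)/1.5).astype(int)],1)
P=C[msk>0]; P=P[P[:,2]>.03]
for _ in range(4):
    m=P.mean(0); n=np.linalg.svd(P-m)[2][2]; n*=np.sign(n[2]); r=(P-m)@n; P=P[abs(r)<.003]
print(m,n,len(P),r.std(),'slope',np.arccos(n[2]),'yaw of downslope',np.arctan2(-n[1],-n[0]))
E
```

```text
[ 0.6581 -0.0124  0.1193] [-0.3919 -0.034   0.9194] 1371 0.0006394800039580389 slope 0.40428723218671103 yaw of downslope 0.08653877120600043
```

View pics/w8r.png

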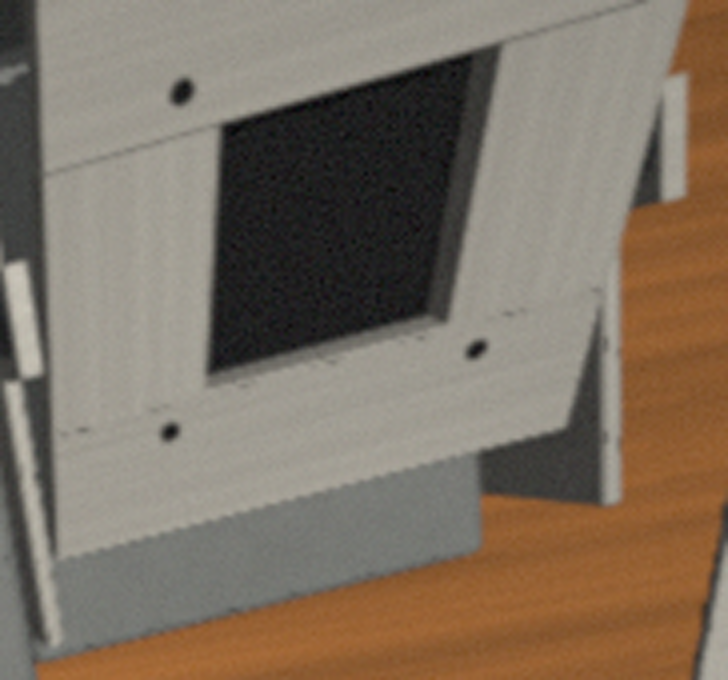

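```bash
cat >> h.py <<'E'
def onplane(c,u,v,p0,n):
    Rm,t=ext(c); d=Rm.T@np.array([(u-c['K'][0,2])/c['K'][0,0],(v-c['K'][1,2])/c['K'][1,1],1]); o=-Rm.T@t
    return o+d*(np.dot(p0-o,n)/np.dot(d,n))
E
python3 - <<'E'
from h import *
np.set_printoptions(precision=4,suppress=True)
c=ld('w8'); p0=np.array([.6581,-.0124,.1193]);n=np.array([-.3919,-.034,.9194])
f=lambda x,y:(330-.5+(x+.5)/4,-.5+(y+.5)/4)
q=[onplane(c,*f(*a),p0,n) for a in [(222,125),(500,48),(448,320),(208,383)]]
TL,TR,BR,BL=q; print(np.array(q),'centre',np.mean(q,0),[np.linalg.norm(q[i]-q[i-1]) for i in range(4)])
print('upslope yaws',[np.arctan2(d[1],d[0]) for d in (TL-BL,TR-BR)],'y dir',[np.arctan2(-d[0],d[1]) for d in (TL-TR,BL-BR)])
h=[onplane(c,*f(*a),p0,n) for a in [(181,92),(476,348),(170,431)]]; print(h,'hole ctr',(h[0]+h[1])/2)
y=(h[2]-h[1]);print(np.arctan2(-y[0],y[1]),[np.linalg.norm(h[2]-h[i]) for i in (0,1)], np.arctan2(*(h[0]-h[2])[[1,0]]))
e1,e2=onplane(c,*f(60,557),p0,n),onplane(c,*f(567,430),p0,n);y=e1-e2;print('edge',np.arctan2(-y[0],y[1]),np.linalg.norm(y),e1,e2)
E
```

```text
[[ 0.7027  0.0232  0.1396]
 [ 0.7071 -0.0454  0.139 ]
 [ 0.6446 -0.0519  0.1121]
 [ 0.6402  0.0172  0.1127]] centre [ 0.6737 -0.0142  0.1259] [np.float64(0.06838962582776877), np.float64(0.06866664844064137), np.float64(0.06835204967437167), np.float64(0.06927035371210133)]
upslope yaws [np.float64(0.09527946352249349), np.float64(0.10491160914355967)] y dir [np.float64(0.06399823161234709), np.float64(0.06479379729910546)]
[array([0.7112, 0.0347, 0.1437]), array([ 0.6351, -0.0632,  0.1076]), array([0.6283, 0.0269, 0.108 ])] hole ctr [ 0.6732 -0.0143  0.1257]
0.07591955368870668 [np.float64(0.09066099524110648), np.float64(0.09034830325857403)] 0.09370330708962551
edge 0.06080604542362609 0.16098937077982733 [0.5943 0.0585 0.0947] [ 0.6041 -0.1021  0.093 ]
```

```bash
python3 - <<'E'
from h import *
np.set_printoptions(precision=4,suppress=True)
c=ld('scene0')
a,b=onz(c,309/1.5,356/1.5,.047),onz(c,326/1.5,368/1.5,.047); print(a,b,np.arctan2(*(a-b)[[1,0]]))
for u,v in [(287,369),(349,370),(321,346),(319,394)]: print(onz(c,u/1.5,v/1.5,.005))
print(toolmove([0.50,-0.25,0.30]))
E
```

```text
[ 0.4806 -0.2901  0.047 ] [ 0.5341 -0.2961  0.047 ] 3.0290591514443137
[ 0.438 -0.328  0.005]
[ 0.5666 -0.2509  0.005 ]
[ 0.4687 -0.2296  0.005 ]
[ 0.5437 -0.3431  0.005 ]
(array([ 0.4351,  0.0005, -0.0023]), array([0., 0., 0.]))
```

Request:
{"name": "send_rows", "arguments": {
  "targets": [
    {"delta_pos":[0.055,0,0],"dr":[0,0,0],"gripper":0.06},
    {"delta_pos":[0.06,0,0],"dr":[0,0,0],"gripper":0.06},
    {"delta_pos":[0.06,0,0],"dr":[0,0,0],"gripper":0.06},
    {"delta_pos":[0.06,0,0],"dr":[0,0,0],"gripper":0.06},
    {"delta_pos":[0.06,0,0],"dr":[0,0,0],"gripper":0.06},
    {"delta_pos":[0.06,0,0],"dr":[0,0,0],"gripper":0.06},
    {"delta_pos":[0.06,0,0],"dr":[0,0,0],"gripper":0.06},
    {"delta_pos":[0.04,0,0],"dr":[0,0,0],"gripper":0.06},
    {"delta_pos":[0,0,0],"dr":[0,0,0],"gripper":0.06}
  ]
}}

```text
time_s: 9.55
tcp_pos: [0.4901, -0.2874, 0.2831]
ee_rot: [3.121, -0.004, -1.761]
wrist_force: [0.1, 0.9, -0.3]
grip_width: 0.0598
```

```bash
python3 - <<'E'
from h import *
c=grab('wrist','w9')
E
```

```text
(no output)
```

View pics/w9.png

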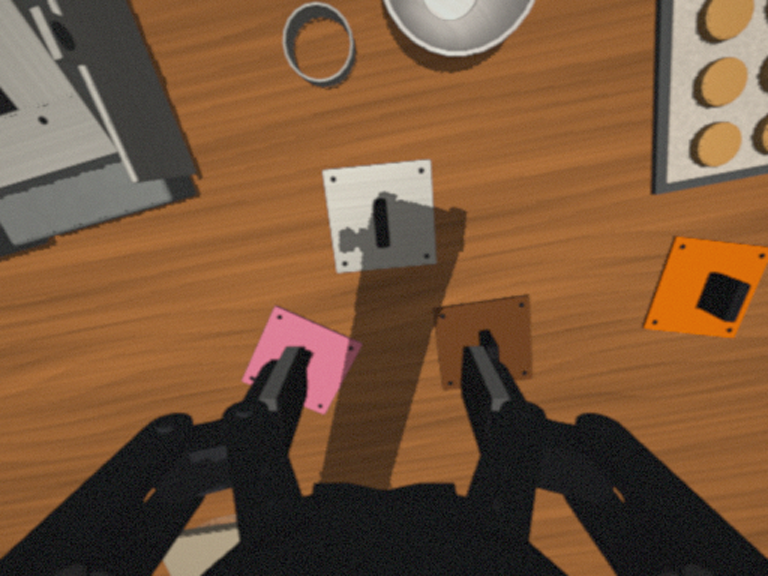

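The steel plate's corners are at about (323,172), (431,160), (437,264) and (338,273). The fin is near (381,222).

```bash
python3 - <<'E'
from h import *
c=ld('w9'); png(c,'w9c',(205,95,305,195),6)
E
```

```text
(no output)
```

View pics/w9c.png

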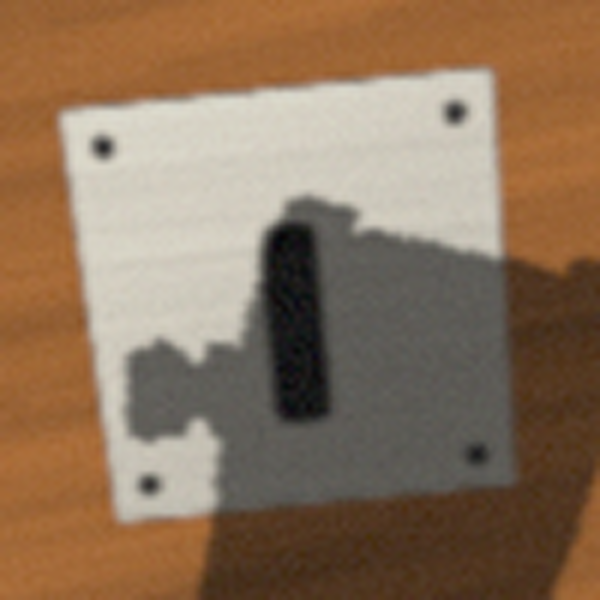

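```bash
python3 - <<'E'
from h import *
np.set_printoptions(precision=4,suppress=True)
c=ld('w9'); f=lambda x,y:(205-.5+(x+.5)/6,95-.5+(y+.5)/6)
q=np.array([onz(c,*f(*a),.005) for a in [(60,112),(493,70),(515,485),(117,520)]])
print(q,q.mean(0),[np.linalg.norm(q[i]-q[i-1]) for i in range(4)])
for d in (q[0]-q[3],q[1]-q[2]): print('x yaw',np.arctan2(d[1],d[0]))
for d in (q[0]-q[1],q[3]-q[2]): print('yaw',np.arctan2(-d[0],d[1]))
a,b=onz(c,*f(290,227),.047),onz(c,*f(303,416),.047); print((a+b)/2,np.linalg.norm(a-b),np.arctan2(*(a-b)[[1,0]]))
E
```

```text
[[ 0.5591 -0.2381  0.005 ]
 [ 0.5484 -0.3475  0.005 ]
 [ 0.4398 -0.3369  0.005 ]
 [ 0.4507 -0.2277  0.005 ]] [ 0.4995 -0.2876  0.005 ] [np.float64(0.10883929402093463), np.float64(0.10987154491432405), np.float64(0.1090945581393309), np.float64(0.10977469340864665)]
x yaw -0.09601627038793055
x yaw -0.0969106086066639
yaw -0.09765690625782433
yaw -0.0999833117410689
[ 0.5024 -0.2883  0.047 ] 0.04532951096966272 -0.12398289416080309
```

```bash
python3 - <<'E'
from h import *
print(toolmove([0.5005,-0.288,0.08],[np.pi,0,-1.669]))
E
```

```text
(array([ 1.88080915e-04, -1.42597067e-02,  2.02872657e-01]), array([ 0.02084636, -0.00204291, -0.08957179]))
```

Request:
{"name": "send_rows", "arguments": {
  "targets": [
    {"delta_pos":[0,-0.014,0.01],"dr":[0.021,-0.002,-0.09],"gripper":0.06},
    {"delta_pos":[0,0,0.05],"dr":[0,0,0],"gripper":0.06},
    {"delta_pos":[0,0,0.055],"dr":[0,0,0],"gripper":0.06},
    {"delta_pos":[0,0,0.05],"dr":[0,0,0],"gripper":0.06},
    {"delta_pos":[0,0,0.03],"dr":[0,0,0],"gripper":0.06},
    {"delta_pos":[0,0,0],"dr":[0,0,0],"gripper":0.06}
  ]
}}

```text
time_s: 10.35
tcp_pos: [0.5073, -0.2776, 0.0787]
ee_rot: [3.14, 0.005, -1.654]
wrist_force: [-0.1, 0.4, 0.5]
grip_width: 0.0599
```

```bash
python3 - <<'E'
from h import *
print(toolmove([0.5005,-0.288,0.011],[np.pi,0,-1.669]))
grab('wrist','w10')
E
```

```text
(array([0.01127572, 0.00582419, 0.06769626]), array([0.00204115, 0.00541241, 0.01538498]))
```

View pics/w10.png

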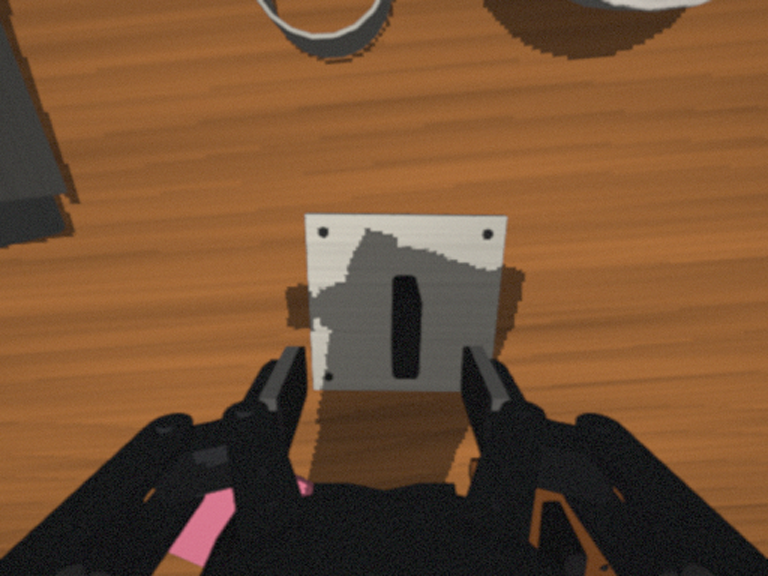

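```bash
python3 - <<'E'
from h import *
c=ld('w10')
q=np.array([onz(c,u/1.5,v/1.5,.005) for u,v in [(306,214),(507,216),(495,391),(315,390)]]); print(q.mean(0))
for d in (q[0]-q[1],q[3]-q[2]): print('yaw',np.arctan2(-d[0],d[1]))
E
```

```text
[ 0.49928862 -0.28946542  0.005     ]
yaw -0.09207182728495229
yaw -0.08608884746448048
```

Request:
{"name": "send_rows", "arguments": {
  "targets": [
    {"delta_pos":[0.0113,0.006,0.03],"dr":[0.002,0.005,0.015],"gripper":0.06},
    {"delta_pos":[0,0,0],"dr":[0,0,0],"gripper":0.06}
  ]
}}

```text
time_s: 10.65
tcp_pos: [0.5039, -0.2884, 0.0534]
ee_rot: [-3.135, -0.002, -1.667]
wrist_force: [-0.6, 0.9, 0.6]
grip_width: 0.0596
```

```bash
python3 - <<'E'
from h import *
print(toolmove([0.5005,-0.288,0.011],[np.pi,0,-1.669]))
E
```

```text
(array([-0.00013846,  0.00371879,  0.04236753]), array([-0.00673324, -0.0017778 ,  0.00193667]))
```

Request:
{"name": "send_rows", "arguments": {
  "targets": [
    {"delta_pos":[0,0.004,0.02],"dr":[-0.007,-0.002,0],"gripper":0.06},
    {"delta_pos":[0,0,0.02],"dr":[0,0,0],"gripper":0.06},
    {"delta_pos":[0,0,0],"dr":[0,0,0],"gripper":0.06}
  ]
}}

```text
time_s: 11.02
tcp_pos: [0.5031, -0.2876, 0.0151]
ee_rot: [-3.137, -0.001, -1.665]
wrist_force: [-0.4, 0.5, 0.6]
grip_width: 0.0598
```

```bash
python3 - <<'E'
from h import *
print(toolmove([0.500,-0.2885,0.011],[np.pi,0,-1.667]))
E
```

```text
(array([0.00114779, 0.00303639, 0.00412512]), array([-0.00474097, -0.00096196,  0.0019034 ]))
```

Request:
{"name": "send_rows", "arguments": {
  "targets": [
    {"delta_pos":[0.001,0.003,0.004],"dr":[-0.005,-0.001,0],"gripper":0.06},
    {"delta_pos":[0,0,0],"dr":[0,0,0],"gripper":0.04},
    {"delta_pos":[0,0,0],"dr":[0,0,0],"gripper":0.02},
    {"delta_pos":[0,0,0],"dr":[0,0,0],"gripper":0.0},
    {"delta_pos":[0,0,0],"dr":[0,0,0],"gripper":0.0},
    {"delta_pos":[0,0,0],"dr":[0,0,0],"gripper":0.0}
  ],
  "force": 100
}}

```text
time_s: 11.78
tcp_pos: [0.5007, -0.2887, 0.0122]
ee_rot: [-3.141, -0.0, -1.665]
wrist_force: [0.1, -0.2, -1.0]
grip_width: 0.0131
```

```bash
python3 - <<'E'
from h import *
grab('wrist','w11')
E
```

```text
(no output)
```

View pics/w11.png

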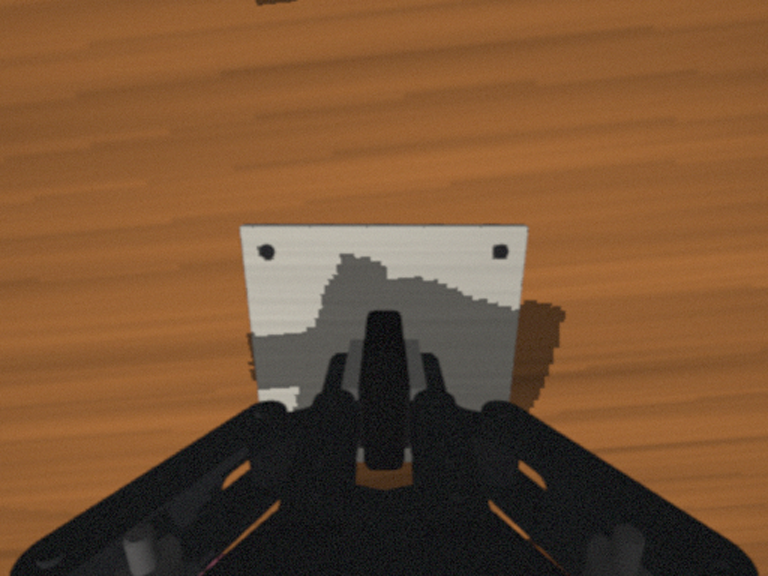

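```bash
python3 - <<'E'
from h import *
from bench import ctrl
c=ld('w11'); s=ctrl.state(); R0=R.from_euler('xyz',s['ee_rot'])
for u,v in [(241,226),(527,226)]: print(R0.inv().apply(onz(c,u/1.5,v/1.5,.005)-s['tcp_pos']))
E
```

```text
[-0.05395702 -0.05317913  0.00726159]
[ 0.05426118 -0.05315454  0.00731087]
```

```bash
cat >> h.py <<'E'
def target(cen=(.6735,-.0142,.1258),slope=.404,yaw=.067,off=0.,pt=(.0002,.0015,.0122),dx=0,dy=0):
    n=np.array([-np.sin(slope)*np.cos(yaw),-np.sin(slope)*np.sin(yaw),np.cos(slope)])
    x=np.array([np.sin(yaw),-np.cos(yaw),0]); z=-n; y=np.cross(z,x); M=np.stack([x,y,z],1)
    up=-y
    return np.array(cen)+n*off+up*dx-x*dy - M@np.array(pt), R.from_matrix(M)
E
python3 - <<'E'
from h import *
p,r=target(off=.06); print(p,r.as_euler('xyz'))
print(toolmove(p,Rt=r))
E
```

```text
[ 0.64654466 -0.01580827  0.19277726] [-2.73759265  0.         -1.50379633]
(array([-0.28528544, -0.11968422, -0.18055784]), array([ 0.40220665, -0.0330862 , -0.15889288]))
```

Request:
{"name": "send_rows", "arguments": {
  "targets": [
    {"delta_pos":[0,0,-0.02],"dr":[0,0,0],"gripper":0.0},
    {"delta_pos":[0,0,-0.04],"dr":[0,0,0],"gripper":0.0},
    {"delta_pos":[0,0,-0.05],"dr":[0,0,0],"gripper":0.0},
    {"delta_pos":[0,0,-0.05],"dr":[0,0,0],"gripper":0.0},
    {"delta_pos":[0,0,-0.05],"dr":[0,0,0],"gripper":0.0},
    {"delta_pos":[0,0,-0.05],"dr":[0,0,0],"gripper":0.0},
    {"delta_pos":[0,0,0],"dr":[0,0,0],"gripper":0.0}
  ]
}}

```text
time_s: 12.7
tcp_pos: [0.4995, -0.2874, 0.2891]
ee_rot: [-3.136, -0.002, -1.664]
wrist_force: [0.4, -0.7, -3.1]
grip_width: 0.0125
```

```bash
python3 - <<'E'
from h import *
p,r=target(off=.06); print(p,r.as_euler('xyz'))
print(toolmove([p[0],p[1],.28],Rt=r))
print(toolmove([p[0],p[1],.28]))
E
```

```text
[ 0.64654466 -0.01580827  0.19277726] [-2.73759265  0.         -1.50379633]
(array([-0.28404373, -0.12113022,  0.0092071 ]), array([ 0.39816135, -0.03439028, -0.15732505]))
(array([-0.28404373, -0.12113022,  0.0092071 ]), array([0., 0., 0.]))
```

Request:
{"name": "send_rows", "arguments": {
  "targets": [
    {"delta_pos":[-0.047,-0.02,0],"dr":[0,0,0],"gripper":0.0},
    {"delta_pos":[-0.047,-0.02,0],"dr":[0,0,0],"gripper":0.0},
    {"delta_pos":[-0.047,-0.02,0],"dr":[0,0,0],"gripper":0.0},
    {"delta_pos":[-0.047,-0.02,0],"dr":[0,0,0],"gripper":0.0},
    {"delta_pos":[-0.047,-0.02,0],"dr":[0,0,0],"gripper":0.0},
    {"delta_pos":[-0.047,-0.02,0],"dr":[0,0,0],"gripper":0.0},
    {"delta_pos":[0,0,0],"dr":[0.133,-0.011,-0.052],"gripper":0.0},
    {"delta_pos":[0,0,0],"dr":[0.133,-0.011,-0.052],"gripper":0.0},
    {"delta_pos":[0,0,0],"dr":[0.133,-0.011,-0.052],"gripper":0.0},
    {"delta_pos":[0,0,0],"dr":[0,0,0],"gripper":0.0}
  ]
}}

```text
time_s: 13.95
tcp_pos: [0.644, -0.008, 0.2827]
ee_rot: [-2.741, -0.001, -1.501]
wrist_force: [-0.6, -0.2, -2.2]
grip_width: 0.0125
```

```bash
python3 - <<'E'
from h import *
from bench import ctrl
p,r=target(off=.06)
print(toolmove(p,Rt=r),ctrl.state()['qpos'],ctrl.state()['ft_torque'])
grab('wrist','w12'); grab('side','s12'); 
c=grab('scene','c12')
E
```

```text
(array([0.00794281, 0.03327223, 0.08354921]), array([0.00336772, 0.00045972, 0.00291901])) [ 0.34780152  0.09342862 -0.4276437   1.7024932   0.04849708  0.95365537
 -1.5911641 ] [-0.05263571  0.65236059 -0.02960972]
```

View pics/w12.png

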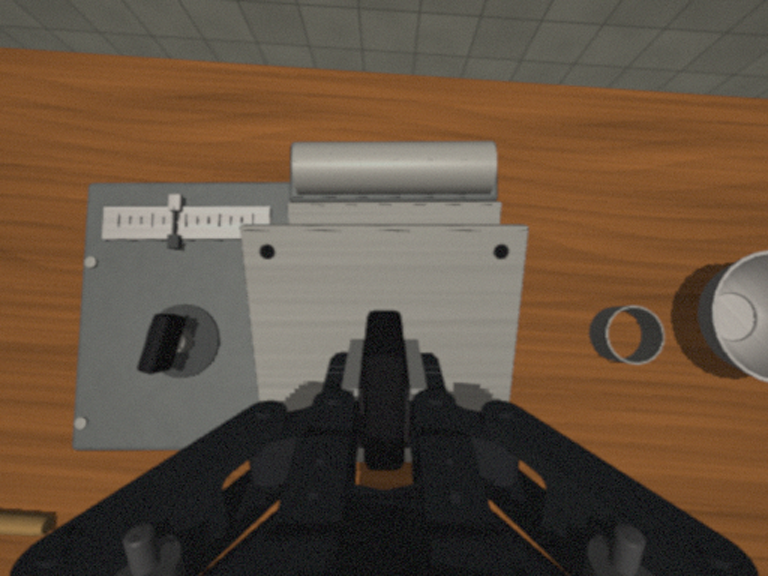

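View pics/s12.png

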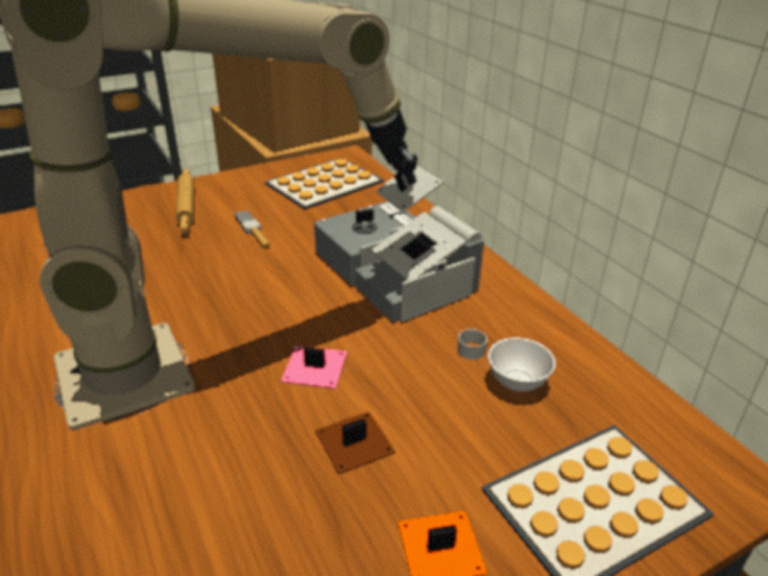

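View pics/c12.png

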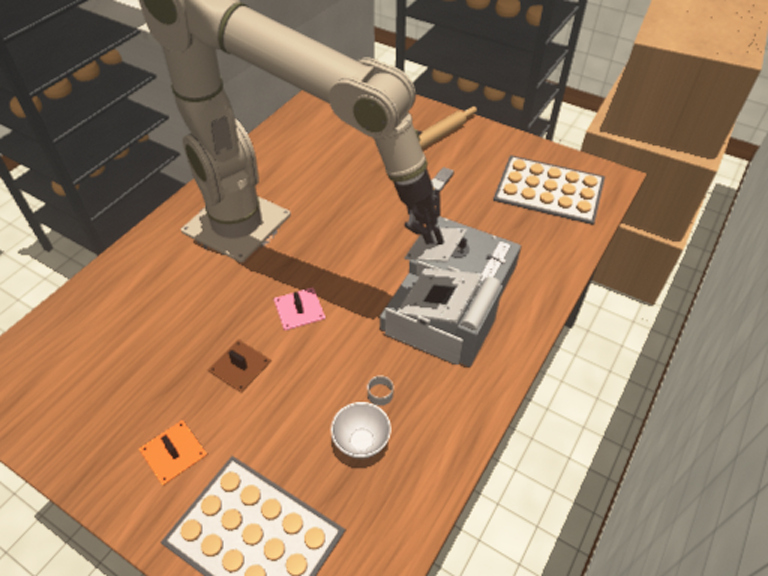

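```bash
python3 - <<'E'
from h import *
c=ld('s12'); png(c,'s12z',(235,130,325,210),8)
c=ld('c12'); png(c,'c12z',(250,165,340,240),8)
E
```

```text
(no output)
```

View pics/s12z.png

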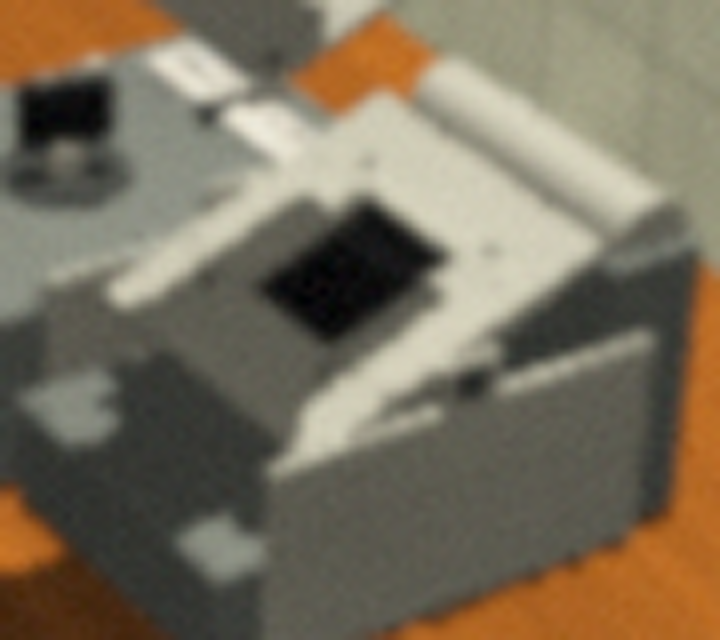

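View pics/c12z.png

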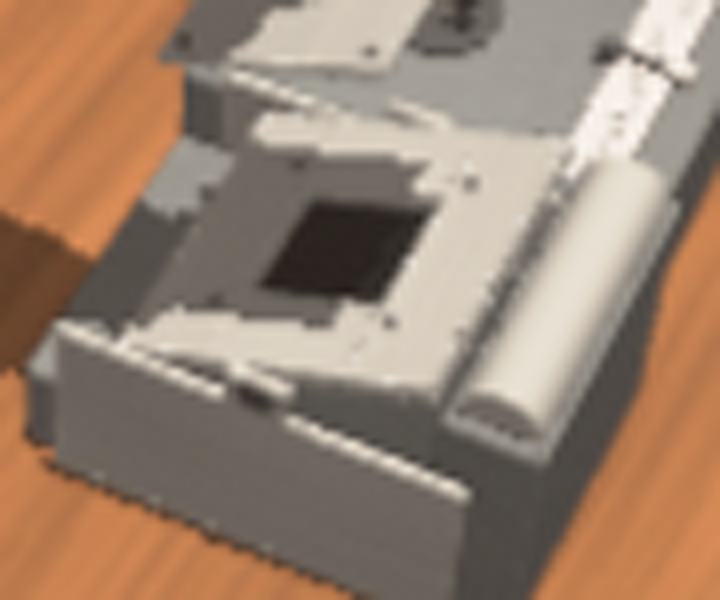

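```bash
python3 - <<'E'
from h import *
np.set_printoptions(precision=4,suppress=True)
n=R.from_euler('zyx',[.067,-.404,0]).apply([0,0,1]); print(n)
p0=np.array([.6735,-.0142,.1258])
c=ld('c12'); f=lambda x,y:(250-.5+(x+.5)/8,165-.5+(y+.5)/8)
h=np.array([onplane(c,*f(*a),p0,n) for a in [(297,165),(469,182),(388,322),(215,302)]]); print(h,h.mean(0))
h=np.array([onplane(c,*f(*a),p0,n) for a in [(315,198),(440,203),(380,302),(258,290)]]); print('win',h.mean(0))
print('hole proj of w8', proj(c,p0))
C=cloud(c)
def fit(c,poly,z):
    m=np.zeros(c['depth'].shape,np.uint8); cv2.fillPoly(m,[np.array(poly,int)],1); P=cloud(c)[m>0]; P=P[P[:,2]>.05]
    for _ in range(4):
        mm=P.mean(0); k=np.linalg.svd(P-mm)[2][2]; k*=np.sign(k[2]); r=(P-mm)@k; P=P[abs(r)<.004]
    print('plane',k,'slope',np.arccos(k[2]),'z at cen',mm[2]-((p0-mm)[:2]@k[:2])/k[2],len(P))
fit(c,[f(*a) for a in [(460,150),(555,150),(440,375),(330,350),(400,290)]],0)
c=ld('s12'); f=lambda x,y:(235-.5+(x+.5)/8,130-.5+(y+.5)/8)
h=np.array([onplane(c,*f(*a),p0,n) for a in [(368,198),(448,258),(330,342),(262,288)]]); print('side win',h.mean(0)); h=np.array([onplane(c,*f(*a),p0,n) for a in [(490,250),(208,277)]]); print(h.mean(0))
fit(c,[f(*a) for a in [(375,110),(580,240),(500,280),(380,190)]],0)
# wrist12: plate/camera check
E
```

```text
[-0.3931  0.      0.9195]
[[ 0.6265  0.0294  0.1057]
 [ 0.7104  0.0335  0.1416]
 [ 0.7183 -0.059   0.1449]
 [ 0.6364 -0.0644  0.1099]] [ 0.6729 -0.0151  0.1255]
win [ 0.6778 -0.0184  0.1276]
hole proj of w8 [[292.526  194.5857]]
plane [-0.3968 -0.0327  0.9173] slope 0.4095166793204707 z at cen 0.1225474542422073 311
side win [ 0.6713 -0.0209  0.1249]
[ 0.6721 -0.0152  0.1252]
plane [0.0591 0.0096 0.9982] slope 0.05985865968528616 z at cen 0.1483559893167159 63
```

```bash
python3 - <<'E'
from h import *
p,r=target(cen=(.673,-.0147,.1255),yaw=.068,slope=.405,off=.03)
print(toolmove(p,Rt=r))
E
```

```text
(array([0.00907354, 0.03762239, 0.11424805]), array([0.00265844, 0.00148153, 0.0013172 ]))
```

Request:
{"name": "send_rows", "arguments": {
  "targets": [
    {"delta_pos":[0.0045,0.019,0.02],"dr":[0.002,0.001,0.001],"gripper":0.0},
    {"delta_pos":[0.0045,0.019,0.025],"dr":[0,0,0],"gripper":0.0},
    {"delta_pos":[0,0,0.03],"dr":[0,0,0],"gripper":0.0},
    {"delta_pos":[0,0,0.02],"dr":[0,0,0],"gripper":0.0},
    {"delta_pos":[0,0,0.01],"dr":[0,0,0],"gripper":0.0},
    {"delta_pos":[0,0,0],"dr":[0,0,0],"gripper":0.0}
  ]
}}

```text
time_s: 14.85
tcp_pos: [0.6601, -0.0142, 0.1733]
ee_rot: [-2.739, 0.004, -1.503]
wrist_force: [0.5, -0.6, -2.2]
grip_width: 0.0131
```

```bash
python3 - <<'E'
from h import *
p,r=target(cen=(.673,-.0147,.1255),yaw=.068,slope=.405,off=.03)
print(toolmove(p,Rt=r))
E
```

```text
(array([0.00121017, 0.00551608, 0.0067974 ]), array([ 0.00266018,  0.00347001, -0.00216169]))
```

Request:
{"name": "send_rows", "arguments": {
  "targets": [
    {"delta_pos":[0.0012,0.0055,0.007],"dr":[0.003,0.003,-0.002],"gripper":0.0},
    {"delta_pos":[0,0,0.01],"dr":[0,0,0],"gripper":0.0},
    {"delta_pos":[0,0,0.008],"dr":[0,0,0],"gripper":0.0},
    {"delta_pos":[0,0,0],"dr":[0,0,0],"gripper":0.0}
  ]
}}

```text
time_s: 15.35
tcp_pos: [0.666, -0.0152, 0.1486]
ee_rot: [-2.734, -0.0, -1.503]
wrist_force: [-0.4, 0.8, -2.7]
grip_width: 0.0125
```

```bash
python3 - <<'E'
from h import *
p,r=target(cen=(.673,-.0147,.1255),yaw=.068,slope=.405,off=.0)
print(toolmove(p,Rt=r))
grab('wrist','w13')
E
```

```text
(array([-0.0002688 ,  0.00113459,  0.01178297]), array([-2.93713148e-03, -4.78081131e-04, -5.43831029e-05]))
```

View pics/w13.png

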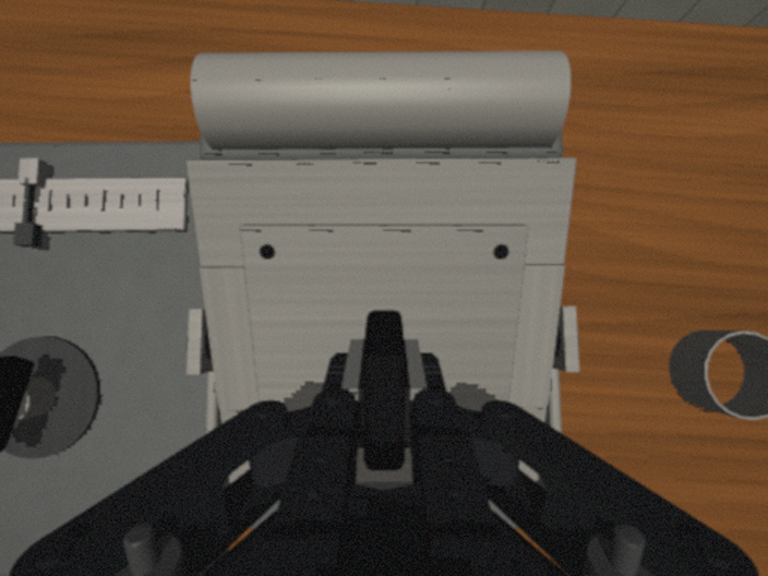

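```bash
python3 - <<'E'
from h import *
c=ld('w13'); p,r=target(cen=(.673,-.0147,.1255),yaw=.068,slope=.405,pt=(0,0,0))
M=r.as_matrix(); P=[p+M@np.array(a) for a in [(-.08,-.08,0),(.08,-.08,0)]]
print(proj(c,P)*1.5)
# where plate top corners should be with pt
from bench import ctrl
s=ctrl.state(); R0=R.from_euler('xyz',s['ee_rot'])
for oy in (.0012,.0015,.0018): print(oy,proj(c,[s['tcp_pos']+R0.apply([.0002+sx*.055,oy-.055,.0072]) for sx in (-1,1)])*1.5)
E
```

```text
[[183.18612874 158.6843111 ]
 [583.23776519 158.76110278]]
0.0012 [[237.78514609 223.71969147]
 [530.25005056 223.75740499]]
0.0015 [[237.87444557 224.51481007]
 [530.1598556  224.55216655]]
0.0018 [[237.96363548 225.30895309]
 [530.06977127 225.34595337]]
```

```bash
python3 - <<'E'
from h import *
c=ld('w13'); a=c['color'][90:200,115:185]; b=c['color'][90:200,325:395]
cv2.imwrite('pics/w13e.png',cv2.resize(np.hstack([a,b]),None,fx=5,fy=5,interpolation=cv2.INTER_CUBIC))
E
```

```text
(no output)
```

View pics/w13e.png

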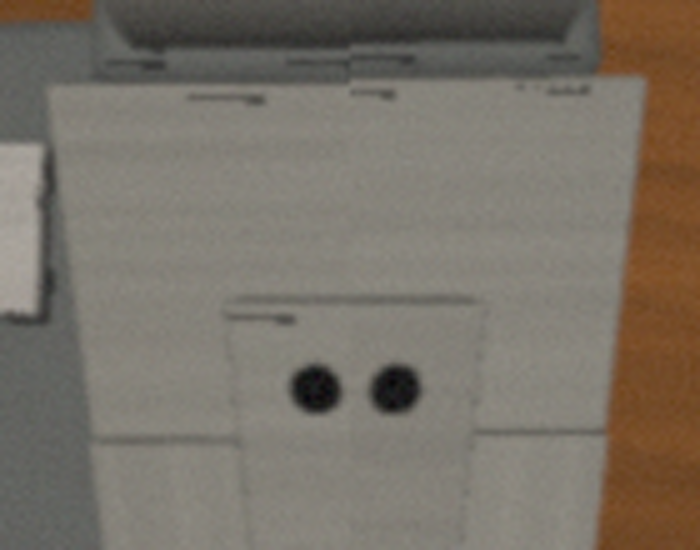

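```bash
python3 - <<'E'
from h import *
c=ld('w13'); p,r=target(cen=(.673,-.0147,.1255),yaw=.073,slope=.405,pt=(0,0,0))
M=r.as_matrix(); P=[p+M@np.array(a) for a in [(-.07,-.08,0),(.07,-.08,0),(-.07,-.035,0),(.07,-.035,0),(-.08,-.035,0),(.08,-.035,0)]]
print(proj(c,P),'obs 107,105.8 ; 177.6,176.4; x 133.4,376.2')
C=cloud(c); T=(C-p)@M
for u,v in [(140,120),(370,120),(255,120),(150,185),(360,185),(255,170),(200,175)]: print(u,v,np.round(np.median(T[v-3:v+4,u-3:u+4].reshape(-1,3),0)*1000,1))
E
```

```text
[[138.17285719 106.35758456]
 [371.53475734 105.27617934]
 [147.75778546 178.71936332]
 [362.70266923 177.63229184]
 [132.38387489 178.797116  ]
 [378.03520036 177.55474844]] obs 107,105.8 ; 177.6,176.4; x 133.4,376.2
140 120 [-71.  -71.9   2.8]
370 120 [ 71.4 -71.3   2.8]
255 120 [ -0.  -71.6   2.8]
150 185 [-69.8 -30.2   1.4]
360 185 [ 69.4 -29.6   1.5]
255 170 [ -0.2 -44.4 -16.8]
200 175 [-32.3 -41.7 -16.7]
```

```bash
python3 - <<'E'
from h import *
c=ld('w13'); C=cloud(c)
def fit(polys):
    m=np.zeros(c['depth'].shape,np.uint8)
    for q in polys: cv2.fillPoly(m,[np.array(q,int)],1)
    P=C[m>0]
    for _ in range(5):
        mm=P.mean(0); k=np.linalg.svd(P-mm)[2][2]; k*=np.sign(k[2]); r=(P-mm)@k; P=P[abs(r)<.003]
    print(k,'slope',np.arccos(k[2]),'yaw',np.arctan2(-k[1],-k[0]),len(P),r.std()); return k
a=fit([[(165,153),(347,153),(342,200),(300,230),(290,200),(222,200),(210,230),(172,240)]])
b=fit([[(128,112),(380,110),(378,148),(132,148)],[(136,180),(160,180),(163,255),(145,260)],[(353,180),(374,180),(366,255),(350,255)]])
from bench import ctrl
M=R.from_euler('xyz',ctrl.state()['ee_rot']).as_matrix(); print('tool n',-M[:,2],'in tool frame plate',a@M,'ramp',b@M)
E
```

```text
[-0.43864991 -0.03276009  0.89806071] slope 0.4554556197614148 yaw 0.07454550675654102 3748 0.0005689631948695413
[-0.36472785 -0.02690892  0.93072526] slope 0.37440536047480355 yaw 0.073644651076142 12620 0.0006219869644839952
tool n [-0.39637306 -0.02646341  0.91770806] in tool frame plate [ 0.00341005  0.04690572 -0.9988935 ] ramp [ 0.00259357 -0.03411738 -0.99941447]
```

```bash
python3 - <<'E'
from h import *
def fit(c,polys):
    C=cloud(c)
    m=np.zeros(c['depth'].shape,np.uint8)
    for q in polys: cv2.fillPoly(m,[np.array(q,int)],1)
    P=C[m>0]
    for _ in range(5):
        mm=P.mean(0); k=np.linalg.svd(P-mm)[2][2]; k*=np.sign(k[2]); r=(P-mm)@k; P=P[abs(r)<.003]
    return k
pl=[[(165,153),(347,153),(342,200),(300,230),(290,200),(222,200),(210,230),(172,240)]]
for n,e in [('w11',[-3.141,0,-1.665]),('w12',[-2.741,-.001,-1.501]),('w13',[-2.734,0,-1.503])]:
    c=ld(n); M=R.from_euler('xyz',e).as_matrix(); print(n,fit(c,pl)@M)
c=ld('w11'); print('table w11',fit(c,[[(20,20),(500,20),(500,120),(20,120)],[(20,120),(130,120),(130,250),(20,250)]]))
c=ld('w10'); print('table w10',fit(c,[[(60,60),(500,60),(500,130),(60,130)]]))
c=ld('w8'); print('table w8',fit(c,[[(30,120),(150,180),(250,230),(120,230)]]),'deck',fit(c,[[(160,60),(235,80),(230,170),(210,190)],[(280,60),(310,50),(325,160),(290,160)]]))
c=ld('w13'); print('deck w13',fit(c,[[(5,170),(120,160),(120,220),(70,220)]]))
E
```

```text
w11 [ 0.00206412  0.03559353 -0.99936422]
w12 [ 0.00297474  0.04391557 -0.99903082]
w13 [ 0.00296875  0.0478355  -0.99885082]Traceback (most recent call last):
  File "<stdin>", line 13, in <module>
  File "<stdin>", line 8, in fit
    u, s, vh = gufunc(a, signature=signature)
               ~~~~~~^^^^^^^^^^^^^^^^^^^^^^^^
numpy._core._exceptions._ArrayMemoryError: Unable to allocate 29.6 GiB for an array with shape (63011, 63011) and data type float64
```

```bash
cat >> h.py <<'E'
def fit(c,polys,tol=.003):
    C=cloud(c); m=np.zeros(c['depth'].shape,np.uint8)
    for q in polys: cv2.fillPoly(m,[np.array(q,int)],1)
    P=C[m>0]
    for _ in range(6):
        mm=np.median(P,0) if _==0 else P.mean(0); k=np.linalg.eigh(np.cov((P-mm).T))[1][:,0]; k*=np.sign(k[2]); r=(P-mm)@k; P=P[abs(r)<max(tol,.02/2**_)]
    return k,mm,len(P),r.std()
E
python3 - <<'E'
from h import *
np.set_printoptions(precision=4,suppress=True)
c=ld('w11'); print('table w11',fit(c,[[(20,20),(500,20),(500,120),(20,120)],[(20,120),(130,120),(130,250),(20,250)]]))
c=ld('w10'); print('table w10',fit(c,[[(60,60),(500,60),(500,130),(60,130)]]))
c=ld('w8'); print('table w8',fit(c,[[(30,120),(150,180),(250,230),(120,230)]]),'deck',fit(c,[[(160,60),(235,80),(230,170),(210,190)],[(280,60),(310,50),(325,160),(290,160)]]))
c=ld('w13'); print('deck w13',fit(c,[[(5,170),(120,160),(120,220),(70,220)]]),'table',fit(c,[[(390,40),(500,40),(500,180),(400,180)]]))
c=ld('w12'); print('deck w12',fit(c,[[(62,165),(155,165),(155,230),(140,280),(60,290)]]),'table',fit(c,[[(350,80),(500,80),(500,160),(360,180)],[(10,60),(50,60),(40,300),(10,300)]]))
E
```

```text
table w11 (array([-0.0006,  0.0006,  1.    ]), array([ 0.5829, -0.2728,  0.0001]), 62740, np.float64(0.0006664869379200374))
table w10 (array([0.0001, 0.0005, 1.    ]), array([ 0.59  , -0.303 ,  0.0001]), 31179, np.float64(0.0006879474960023426))
table w8 (array([-0.0047,  0.0039,  1.    ]), array([ 0.5416,  0.4024, -0.    ]), 4136, np.float64(0.0008199121494260837)) deck (array([-0.0008,  0.0007,  1.    ]), array([0.6484, 0.1803, 0.0901]), 8925, np.float64(0.0007806152849936888))
deck w13 (array([-0.9758,  0.1997,  0.0889]), array([0.6941, 0.1411, 0.0977]), 863, np.float64(0.001678589110512173)) table (array([-0.0004,  0.0003,  1.    ]), array([ 0.825 , -0.2374,  0.0003]), 14898, np.float64(0.0006975982067542501))
deck w12 (array([0.0001, 0.0101, 0.9999]), array([0.6317, 0.1863, 0.0903]), 8097, np.float64(0.0010530974202190087)) table (array([-0.0006,  0.0006,  1.    ]), array([ 0.7798, -0.0234,  0.0002]), 21890, np.float64(0.000826955419694563))
```

```bash
python3 - <<'E'
from h import *
np.set_printoptions(precision=4,suppress=True)
def pr(n,c,polys):
    k,m,N,s=fit(c,polys); print(n,k,'slope %.4f yaw %.3f'%(np.arccos(k[2]),np.arctan2(-k[1],-k[0])),m,N,round(s,5), 'z at cen',m[2]-((np.array([.673,-.0147])-m[:2])@k[:2])/k[2])
c=ld('w8'); g=lambda L:[(330+x/4,y/4) for x,y in L]
pr('w8 all',c,[g([(50,10),(640,5),(500,35),(215,115),(60,160)]),g([(60,180),(200,140),(195,420),(70,420)]),g([(515,60),(650,30),(580,290),(465,310)]),g([(70,440),(470,325),(590,300),(560,420),(70,540)])])
pr('w8 lower',c,[g([(70,450),(590,310),(560,420),(70,540)]),g([(60,180),(200,140),(195,420),(70,420)])])
c=ld('w13')
pr('w13 top',c,[[(130,112),(378,110),(376,148),(134,148)]])
pr('w13 all',c,[[(130,112),(378,110),(376,148),(134,148)],[(138,182),(158,182),(162,250),(145,250)],[(354,182),(372,182),(364,250),(350,250)]])
pr('w13 plate',c,[[(170,156),(342,156),(338,200),(295,200),(222,200),(176,200)]])
c=ld('w11'); pr('w11 plate',c,[[(170,156),(342,156),(338,200),(295,200),(222,200),(176,200)]])
c=ld('w12'); pr('w12 plate',c,[[(170,156),(342,156),(338,200),(295,200),(222,200),(176,200)]])
c=ld('w10'); pr('w10 plate',c,[[(208,146),(333,146),(325,250),(290,250),(290,180),(255,180),(255,255),(215,255)]])
c=ld('w9'); pr('w9 plate',c,[[(220,118),(284,112),(287,170),(265,170),(262,128),(248,128),(250,172),(227,176)]])
E
```

```text
w8 all [-0.3642 -0.0271  0.9309] slope 0.3738 yaw 0.074 [ 0.6665 -0.0072  0.1227] 10568 0.00072 z at cen 0.12504705057285945
w8 lower [-0.3644 -0.0269  0.9309] slope 0.3740 yaw 0.074 [0.6395 0.0044 0.1125] 5473 0.00069 z at cen 0.12505920141893598
w13 top [0.9479 0.069  0.3109] slope 1.2547 yaw -3.069 [ 0.7336 -0.0092  0.1518] 2435 0.00171 z at cen 0.33775861352855385
w13 all [-0.3645 -0.0269  0.9308] slope 0.3742 yaw 0.074 [ 0.723  -0.0103  0.1447] 11812 0.00063 z at cen 0.12494956526339916
w13 plate [-0.3978 -0.0259  0.9171] slope 0.4100 yaw 0.065 [ 0.7029 -0.0132  0.1566] 7522 0.00061 z at cen 0.143610497821963
w11 plate [-0.0034  0.0011  1.    ] slope 0.0036 yaw -0.302 [ 0.5377 -0.2926  0.0051] 7523 0.00061 z at cen 0.005305548939998222
w12 plate [-0.3904 -0.0261  0.9203] slope 0.4020 yaw 0.067 [ 0.681  -0.0058  0.2904] 7525 0.0006 z at cen 0.2867808969774287
w10 plate [-0.0005  0.0002  1.    ] slope 0.0005 yaw -0.341 [ 0.5114 -0.2873  0.0051] 9882 0.00063 z at cen 0.005128795943305483
w9 plate [-0.003   0.0005  1.    ] slope 0.0030 yaw -0.156 [ 0.5096 -0.2892  0.0051] 2652 0.00081 z at cen 0.005487004671756045
```

```bash
python3 - <<'E'
from h import *
np.set_printoptions(precision=4,suppress=True)
n=np.array([-.3644,-.027,.9308]); p0=np.array([.6665,-.0072,.1227])
c=ld('w8'); f=lambda x,y:(330-.5+(x+.5)/4,-.5+(y+.5)/4)
q=[onplane(c,*f(*a),p0,n) for a in [(222,125),(500,48),(448,320),(208,383)]];TL,TR,BR,BL=q
print('w8 win',np.mean(q,0),[np.linalg.norm(q[i]-q[i-1]) for i in range(4)],[np.arctan2(d[1],d[0]) for d in (TL-BL,TR-BR)],[np.arctan2(-d[0],d[1]) for d in (TL-TR,BL-BR)])
h=[onplane(c,*f(*a),p0,n) for a in [(181,92),(476,348)]]; print('w8 holes',np.mean(h,0))
c=ld('c12'); f=lambda x,y:(250-.5+(x+.5)/8,165-.5+(y+.5)/8)
print('scene holes',np.mean([onplane(c,*f(*a),p0,n) for a in [(297,165),(469,182),(388,322),(215,302)]],0))
c=ld('s12'); f=lambda x,y:(235-.5+(x+.5)/8,130-.5+(y+.5)/8)
print('side',np.mean([onplane(c,*f(*a),p0,n) for a in [(490,250),(208,277)]],0))
c=ld('w13'); 
a,b=onplane(c,133.4,177.6,p0,n),onplane(c,376.2,176.4,p0,n); y=a-b; print('w13 seam mid',(a+b)/2,np.linalg.norm(y),np.arctan2(-y[0],y[1]))
up=np.array([np.cos(.374)*np.cos(.072),np.cos(.374)*np.sin(.072),np.sin(.374)]); print('cen from seam',(a+b)/2-.035*up)
t1,t2=onplane(c,115+49/5,90+86/5,p0,n),onplane(c,325+(643-350)/5,90+78/5,p0,n); print('top',(t1+t2)/2-.08*up,np.linalg.norm(t1-t2))
p,r=target(cen=(.673,-.0142,.125),yaw=.073,slope=.374,off=.012); print(toolmove(p,Rt=r))
E
```

```text
w8 win [ 0.6738 -0.0145  0.1253] [np.float64(0.06771469040807798), np.float64(0.06880582310911823), np.float64(0.06757323151950122), np.float64(0.06892445466757122)] [np.float64(0.07907344874667432), np.float64(0.08099369420801775)] [np.float64(0.06335650370149501), np.float64(0.06529452830894923)]
w8 holes [ 0.6734 -0.0143  0.1252]
scene holes [ 0.6727 -0.0147  0.1249]
side [ 0.6726 -0.0148  0.1249]
w13 seam mid [ 0.706 -0.012  0.138] 0.15937441566468974 0.0729468653772152
cen from seam [ 0.6735 -0.0144  0.1252]
top [ 0.6728 -0.0142  0.125 ] 0.15806379156496586
(array([-0.0007,  0.0009,  0.0007]), array([-0.0345, -0.0024, -0.0047]))
```

Request:
{"name": "send_rows", "arguments": {
  "targets": [
    {"delta_pos":[-0.0007,0.0009,0.001],"dr":[-0.0345,-0.0024,-0.0047],"gripper":0.0},
    {"delta_pos":[0,0,0.003],"dr":[0,0,0],"gripper":0.0},
    {"delta_pos":[0,0,0],"dr":[0,0,0],"gripper":0.0}
  ]
}}

```text
time_s: 15.78
tcp_pos: [0.6671, -0.0145, 0.1456]
ee_rot: [-2.766, -0.0, -1.498]
wrist_force: [-0.9, -0.1, -1.4]
grip_width: 0.0125
```

```bash
python3 - <<'E'
from h import *
from bench import ctrl
np.set_printoptions(precision=4,suppress=True)
p,r=target(cen=(.673,-.0144,.125),yaw=.073,slope=.374); print(toolmove(p,Rt=r),ctrl.state()['wrist_force'],ctrl.state()['ft_torque'])
E
```

```text
(array([0.0002, 0.0005, 0.0091]), array([-0.0012, -0.0002,  0.0001])) [-0.8577 -0.1051 -1.4449] [-0.0263  0.5415 -0.03  ]
```

Request:
{"name": "send_rows", "arguments": {
  "targets": [
    {"delta_pos":[0.0002,0.0005,0.003],"dr":[-0.001,0,0],"gripper":0.0},
    {"delta_pos":[0,0,0.003],"dr":[0,0,0],"gripper":0.0},
    {"delta_pos":[0,0,0.002],"dr":[0,0,0],"gripper":0.0},
    {"delta_pos":[0,0,0.001],"dr":[0,0,0],"gripper":0.0}
  ]
}}

```text
time_s: 16.27
tcp_pos: [0.6698, -0.0147, 0.1368]
ee_rot: [-2.767, -0.001, -1.498]
wrist_force: [-11.6, -0.8, 10.7]
grip_width: 0.0126
```

```bash
python3 - <<'E'
from h import *
from bench import ctrl
np.set_printoptions(precision=4,suppress=True)
p,r=target(cen=(.673,-.0144,.125),yaw=.073,slope=.374); print(toolmove(p,Rt=r),ctrl.state()['wrist_force'],ctrl.state()['ft_torque'])
E
```

```text
(array([-0.0003, -0.0002, -0.    ]), array([-0.0006, -0.0007, -0.0002])) [-11.573   -0.7956  10.6934] [0.0099 1.8076 0.087 ]
```

Request:
{"name": "send_rows", "arguments": {
  "targets": [
    {"delta_pos":[0,0.0004,0.0015],"dr":[0,0,0],"gripper":0.0},
    {"delta_pos":[0,0.0004,0.0015],"dr":[0,0,0],"gripper":0.0}
  ]
}}

```text
time_s: 16.52
tcp_pos: [0.6698, -0.0147, 0.1368]
ee_rot: [-2.767, -0.002, -1.499]
wrist_force: [-15.8, -0.6, 15.8]
grip_width: 0.013
```

```bash
python3 - <<'E'
from h import *
from bench import ctrl
np.set_printoptions(precision=4,suppress=True)
p,r=target(cen=(.673,-.0144,.125),yaw=.073,slope=.374); s=ctrl.state();print(toolmove(p,Rt=r),s['wrist_force'],s['ft_torque'],'tool-frame force',R.from_euler('xyz',s['ee_rot']).inv().apply(s['wrist_force']-[-.9,0,-2]))
c=grab('wrist','w14')
def pr(n,polys):
    k,m,N,sd=fit(c,polys); print(n,k,'slope %.4f yaw %.3f'%(np.arccos(k[2]),np.arctan2(-k[1],-k[0])),N,'z at cen',m[2]-((np.array([.673,-.0147])-m[:2])@k[:2])/k[2])
pr('plate',[[(170,156),(342,156),(338,200),(295,200),(222,200),(176,200)]])
E
```

```text
(array([-0.0003, -0.0002, -0.0001]), array([-0.001 , -0.002 , -0.0001])) [-15.7734  -0.642   15.7898] [0.1877 2.3373 0.1509] tool-frame force [ -0.4001   7.3314 -22.0045]
plate [-0.3669 -0.0266  0.9299] slope 0.3767 yaw 0.072 7536 z at cen 0.13019596320290688
```

View pics/w14.png

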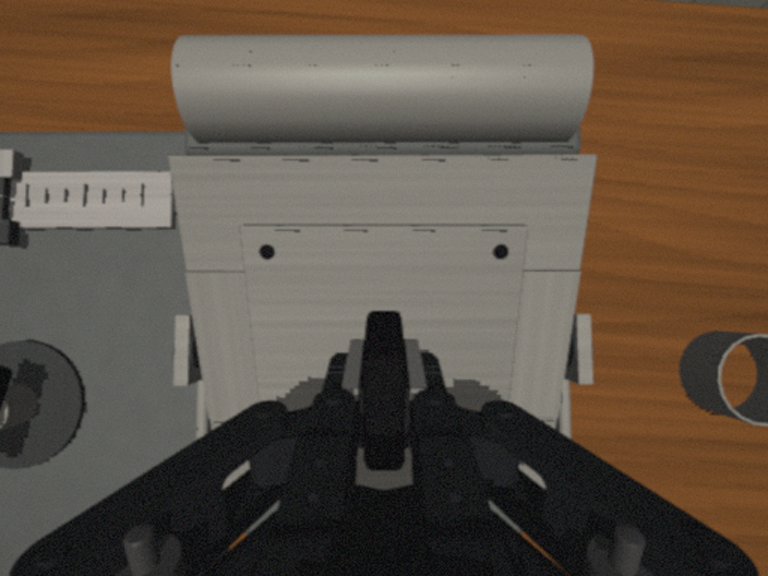

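Request:
{"name": "send_rows", "arguments": {
  "targets": [
    {"delta_pos":[0,0.0012,0.002],"dr":[0,0.001,0],"gripper":0.0},
    {"delta_pos":[0,0.0012,0.002],"dr":[0,0.001,0],"gripper":0.0}
  ]
}}

```text
time_s: 16.82
tcp_pos: [0.6699, -0.0148, 0.1368]
ee_rot: [-2.763, -0.005, -1.5]
wrist_force: [-14.5, -1.9, 17.6]
grip_width: 0.013
```

```bash
cat > chk.py <<'E'
from h import *
from bench import ctrl
import sys
np.set_printoptions(precision=4,suppress=True)
p,r=target(cen=(.673,-.0144,.125),yaw=.073,slope=.374); s=ctrl.state();print(toolmove(p,Rt=r),s['wrist_force'],s['ft_torque'],'tool-frame force',R.from_euler('xyz',s['ee_rot']).inv().apply(s['wrist_force']-[-.9,0,-2]))
c=grab('wrist',sys.argv[1])
def pr(n,polys):
    k,m,N,sd=fit(c,polys); print(n,k,'slope %.4f yaw %.3f'%(np.arccos(k[2]),np.arctan2(-k[1],-k[0])),N,'z at cen',m[2]-((np.array([.673,-.0147])-m[:2])@k[:2])/k[2])
pr('plate',[[(170,156),(342,156),(338,200),(295,200),(222,200),(176,200)]])
pr('ramp',[[(125,110),(385,110),(380,140),(130,140)],[(130,185),(155,185),(160,250),(140,250)],[(356,185),(382,185),(372,250),(352,250)]])
print(ctrl.state()['wrist_force'])
E
python3 chk.py w15
```

```text
(array([-0.0003, -0.0001, -0.    ]), array([-0.0047, -0.0056, -0.0001])) [-14.4632  -1.9321  17.6432] [0.5067 2.2945 0.2716] tool-frame force [  1.069    5.4364 -23.2992]
plate [-0.3665 -0.0268  0.9301] slope 0.3762 yaw 0.073 7534 z at cen 0.1302189446777534
ramp [-0.3645 -0.0266  0.9308] slope 0.3741 yaw 0.073 11025 z at cen 0.12495882782115471
[-14.0968  -1.6356  17.8983]
```

Request:
{"name": "send_rows", "arguments": {
  "targets": [
    {"delta_pos":[0,0.001,0.003],"dr":[-0.005,-0.007,0],"gripper":0.0},
    {"delta_pos":[0,0.001,0.003],"dr":[-0.002,-0.003,0],"gripper":0.0}
  ]
}}

```text
time_s: 17.12
tcp_pos: [0.6698, -0.0146, 0.1367]
ee_rot: [-2.768, 0.002, -1.497]
wrist_force: [-30.2, -0.3, 31.5]
grip_width: 0.0126
```

```bash
python3 chk.py w16
```

```text
(array([-0.0002, -0.0002, -0.0001]), array([0.0007, 0.002 , 0.0005])) [-30.1554  -0.3086  31.4993] [-0.132   3.5969  0.0066] tool-frame force [ -1.9189  14.9698 -41.8378]
plate [-0.3675 -0.0271  0.9296] slope 0.3774 yaw 0.074 7527 z at cen 0.13012994970660394
ramp [-0.3644 -0.0269  0.9308] slope 0.3741 yaw 0.074 11022 z at cen 0.1249364591262871
[-29.1609  -0.0016  29.997 ]
```

Request:
{"name": "send_rows", "arguments": {
  "targets": [
    {"delta_pos":[0,0.0012,0.0018],"dr":[0,0.001,0],"gripper":0.0},
    {"delta_pos":[0,0.0015,0.002],"dr":[0,0,0],"gripper":0.0}
  ]
}}

```text
time_s: 17.42
tcp_pos: [0.6699, -0.0147, 0.1368]
ee_rot: [-2.763, -0.001, -1.497]
wrist_force: [-10.8, -1.5, 15.0]
grip_width: 0.0128
```

```bash
python3 chk.py w17; python3 - <<'E'
from h import *
grab('side','s17',(235,90,375,210),5)
c=grab('scene','c17'); png(c,'c17z',(230,80,370,245),3.5)
E
```

```text
(array([-0.0002, -0.0001, -0.    ]), array([-0.0042, -0.0005,  0.0008])) [-10.7978  -1.493   14.998 ] [0.1054 1.5654 0.0576] tool-frame force [  0.7743   2.9997 -19.4815]
plate [-0.3677 -0.0268  0.9295] slope 0.3776 yaw 0.073 7522 z at cen 0.13016239322604228
ramp [-0.3643 -0.0267  0.9309] slope 0.3739 yaw 0.073 11035 z at cen 0.12495618895914172
[-11.1066  -0.949   15.6271]
```

View pics/s17.png

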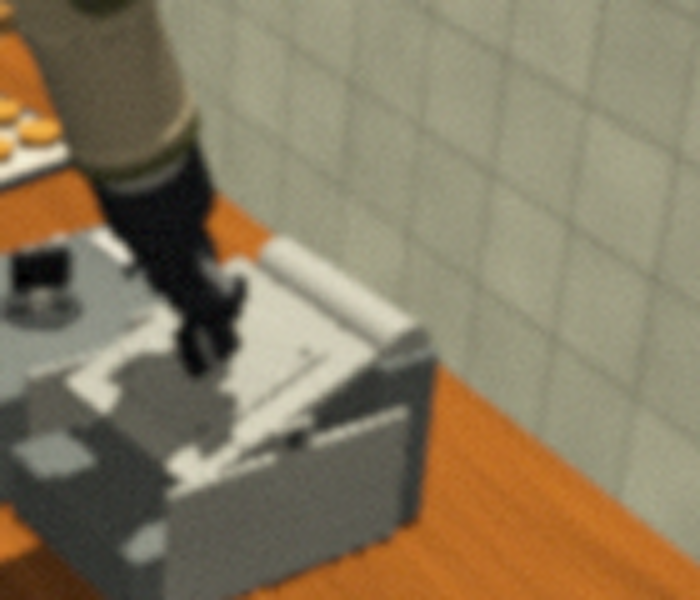

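View pics/c17z.png

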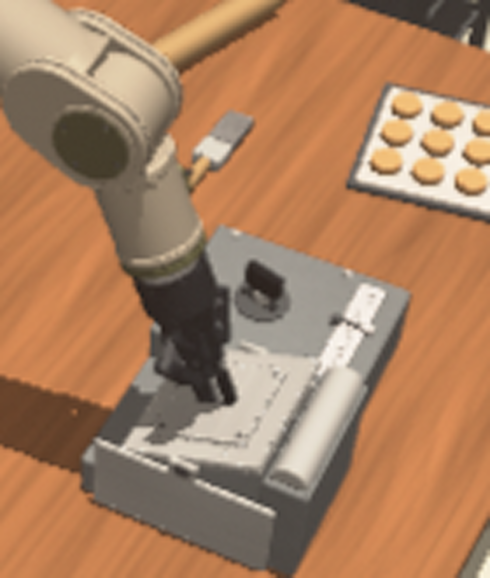

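View pics/w17.png

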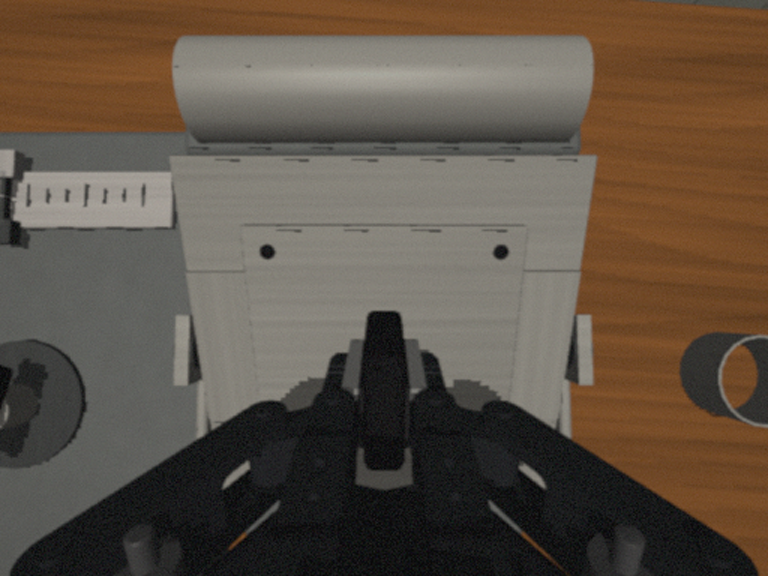

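Request:
{"name": "send_rows", "arguments": {
  "targets": [
    {"delta_pos":[0,0.0012,0.0027],"dr":[-0.001,0,0],"gripper":0.0},
    {"delta_pos":[0,0.0012,0.0027],"dr":[-0.001,0,0],"gripper":0.0}
  ]
}}

```text
time_s: 17.82
tcp_pos: [0.6699, -0.0147, 0.1368]
ee_rot: [-2.763, -0.003, -1.498]
wrist_force: [-24.1, -0.8, 27.2]
grip_width: 0.0126
```

```bash
python3 chk.py w18; python3 - <<'E'
from h import *
a=ortho(ld('w13'),'t1',cx=.735,cy=.1835,yaw=.073,half=.012,mm=.00006)
b=ortho(ld('w12'),'t2',cx=.735,cy=.1835,yaw=.073,half=.012,mm=.00006)
cv2.imwrite('pics/o13.png',np.hstack([a,b]))
c=ld('w13'); png(c,'w13p',(0,90,60,180),6)
E
```

```text
(array([-0.0003, -0.0001, -0.0001]), array([-0.0049, -0.0027,  0.0009])) [-24.1385  -0.7542  27.1569] [0.3317 3.3295 0.1508] tool-frame force [ -0.8567  10.7981 -35.6846]
plate [-0.3674 -0.027   0.9297] slope 0.3773 yaw 0.073 7528 z at cen 0.13016083508531728
ramp [-0.3645 -0.0268  0.9308] slope 0.3741 yaw 0.073 11032 z at cen 0.12495498469873303
[-22.3043  -0.9854  26.9884]
```

View pics/o13.png

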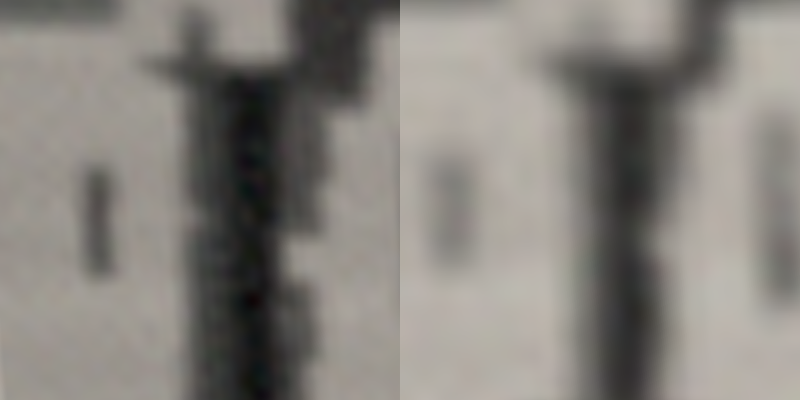

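The pointer and mark form one continuous line, the plate is flush and centred, and about 33 N is held. I'm handing in now.

```bash
python3 - <<'E'
from bench import ctrl
print(ctrl.finish_job()); s=ctrl.state(); print(s['time_s'],s['wrist_force'],s['tcp_pos'],s['grip_width'])
E
```

```text
the job is handed in; nothing more can be done
None
the job is handed in; nothing more can be done
```

I turned the knob until the pointer met the mark. Then I gripped the steel plate by its fin and held it over the ramp window, pressing. The job was handed in at about 18 s with the grip and push still on.

Last checks:
- **Pointer:** it lines up with the mark to about 0.2 mm in a flattened close-up. That close-up came after I let go of the knob but just before I pressed. During pressing the pointer was at the picture's edge, but the ramp slope stayed at 0.374 rad, so the knob had not moved.
- **Centring and squareness:** the plate is within about 1 mm of the window centre, and its turn about the ramp normal matches the ramp's to within a few mrad.
- **Flushness:** the plate reads 0.377 rad against the ramp's 0.374 rad. The plate read about the same amount off when it lay flat on the table, so I take it as flush.
- **Press:** about 33–35 N into the face, plus about 11 N along the slope that I did not get rid of. While I was adjusting, it briefly reached 42 N normal. The plate took that load, not the arm or the gripper's body.
- **Bystanders:** I did not touch the cutter ring, bowl, brush or the coloured look-alike plates.

Two early readings disagreed and were mended. The first knob grasp was about 5 mm off along the bar, so I redid it. The first ramp slope came out at 0.404 rad because the depth sample took in edges. A cleaner fit gave 0.374 rad, and I used that one.

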